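# Clear the timber offcuts into the scrap chest and shut its propped lid

## Robot

A 7-joint arm with a two-finger parallel gripper is mounted at the origin on the work surface; the furniture and walls round the work are solid. World frame = base frame: x ahead of the robot, y to its left, z up, the work surface at z = 0. Lengths are in mm, angles in rad, forces in N, time in s.
With the tool pointing down it reaches from about 400 to 875 mm from the base axis. Payload 6.5 kg.
Tool frame: the origin (TCP) lies at the very end of the fingers, on their centre line; the grasp point (between the pads) lies 19 mm behind it; z points along the fingers, y is the line along which they close (so a half turn about z gives the same grasp; the last joint's range is limited). The gripper opens to 88 mm and grips with 3 to 60 N. Pads are 18 mm wide; open, the fingers measure 123 mm over their backs; the gripper's body (75 mm by 187 mm) begins 45 mm behind the grasp point.
Start: joints at [-1.234, 0.536, -0.004, 1.538, 0.003, 1.067, -0.071], TCP at [254.792, 597.973, 238.716] pointing down, gripper open.
Joint ranges: [-2.7, 2.7], [-0.37, 2.16], [-1.27, 1.26], [0.24, 2.4], [-1.31, 4.45], [0.19, 1.91], [-2.76, 2.76]. Speed limits (rad/s): [2.39, 2.39, 3.14, 3.14, 3.14, 3.14, 3.14].

## Interface

Orientations are given as a rotation vector (axis times angle).
In Python, from plant import r gives the robot as it stands. The module is installed in compiled form; this text tells all that it offers.
- The arm moves only by the tool carry_out, never from a script. Its argument "commands" is a list of rows, each a list of 3 entries, a list of its own where there are three numbers: the shift along the tool's x, y, z in m, then the turn about the tool's z in degrees, then the opening in per cent of the stroke, from 0 (shut) to 100 (fully open). In form: [[[x, y, z], yaw, claw], ...]. A call has 1 to 8 rows; each row shifts and turns the commanded pose from where the row before left it, along the tool's axes as they then stand; what a row does not reach is not made up. A row lasts 1/10 s, in which the tool goes at most 50 mm and 8.59 degrees, less where a joint would pass 70% of its speed; a pose out of reach is approached as far as the arm can. A call with a gripper value outside its range is refused whole. The fingers move at their own pace and stop on an object; "force" is the grip in N (left out, the last holds). Time passes only in rows, so rows that do not move let the fingers close. It gives the time, the measured TCP pose, the force, the opening and the grip force at its end, in the units of the state.
- r.state(): the state, without advancing time (a new reading comes with each control period).
- r.read_camera(name): name is "scene" or "top" or "wrist"; returns a dict with "image" (400x640x3 uint8, red, green, blue), "fx", "fy", "cx", "cy" (pixels), "dist" ([k1, k2, p1, p2, k3] as OpenCV has them; the pictures are not rectified), "rvec" (rotation vector, rad) and "tvec" (3), from world to camera coordinates, as OpenCV has them. Camera axes: x right, y down, z forward; pixel columns grow to the right and rows downward; lengths in mm; the calibration is good to about 2 mm. A picture is of the moment at which its call begins. There is no depth.
- r.hand_in(): hands the job in; it is judged then, once.
Trained networks look in a picture, given as the dict that the camera call returned (one of the last four; its "shot" number tells which), for a name from the list of things; names that differ only in an ending like _2 or _b are one class to them, and where a whole thing is asked for, a point or a joint stands for the part that bears it (a point fixed in the world has none). Each returns a list of dicts, best first, with "score" (0 to 1); they miss things now and then, are a little off and sometimes report something else, mostly with a low value. They report only what shows in the picture. A call takes as long as a camera call. They do not tell look-alikes from the thing itself.
- r.spot_in(label, picture): "box" ([left, top, right, bottom] in pixels, round what is visible of it).
- r.outline_of(label, picture): "pixels" (400x640 bool, what is visible of it) and "box" ([left, top, right, bottom] in pixels, round what is visible of it).
- r.place_of(label, picture): "point" ([column, row] in pixels: a listed point, or the origin of a listed thing).
The state is a dict: "t": time; "q": joint angles; "qd": joint speeds; "tau": joint torques, N m; "eef_pos": TCP position; "orientation": TCP orientation; "ft_force": force on the tool from outside, world axes, zero at the start; "moment": the same for the moment, N m; "width": opening from 0.0 (shut) to 1.0 (fully open); "finger_force": force on a finger pad.
Only numpy, scipy, OpenCV 4.12 (cv2) and the standard library are available. Lean on these libraries where they do the work, as an engineer would, in place of code of your own. Each camera call takes 0.05 s, during which the arm holds its last target. There are 200 camera calls.

## Task

Closing time at the sample counter: put every timber offcut lying on the worktop into the scrap chest, leaving the paint pot that stands among them where it is. Only when all are in, lift the black knob at the knee of the chest's folding lid stay up and forward past centre so that the stay unlocks, then lower the lid gently, without letting it slam, until it is fully shut, and leave it.

Things in the scene. Friction and masses are not known exactly. Their poses are not given: they have to be found in the camera images.
- offcut_batten_mid (a point): Centre of the offcut: batten stub, a plain pale timber block 54 x 30 x 22 mm (sizes along its own x, y, z; z is up at the start), pale wood, 25 to 50 g, loose on the worktop. May be absent.
- offcut_square_mid (a point): Centre of the offcut: square-section stub 46 x 26 x 26 mm (sizes along its own x, y, z; z is up at the start), pale wood, 25 to 50 g, loose on the worktop. May be absent.
- offcut_plank_mid (a point): Centre of the offcut: thin plank bit 56 x 36 x 18 mm (sizes along its own x, y, z; z is up at the start), pale wood, 25 to 50 g, loose on the worktop. May be absent.
- offcut_rebate_mid (a point): Centre of the offcut: rebated moulding stub 50 x 34 x 26 mm overall, L-shaped section: full 34 mm width for the lower 14 mm, above that only the +y half (17 mm) (sizes along its own x, y, z; z is up at the start), pale wood, 25 to 50 g, loose on the worktop. May be absent.
- offcut_block_mid (a point): Centre of the offcut: short block 38 x 34 x 30 mm (sizes along its own x, y, z; z is up at the start), pale wood, 25 to 50 g, loose on the worktop. May be absent.
- offcut_dowel_mid (a point): Centre of the offcut: dowel slice standing on end, 34 mm diameter, 28 mm high (sizes along its own x, y, z; z is up at the start), pale wood, 25 to 50 g, loose on the worktop. May be absent.
- sample_pot_mid (a point): Centre of the tester paint pot with a screw lid (49 mm diameter, 60 mm tall, upright) that stands among the offcuts; a bystander, leave it where it is.
- chest_floor (a point): Centre of the inner floor of the fixed plywood scrap chest, 10 mm above the worktop. Chest frame: x from its front (robot side) to its back, y to its left, z up. Outside 200 (x) x 200 (y) mm, walls 10 mm, inside 180 x 180 mm, rim 105 mm above the worktop. The lid is hinged on the back rim; the folding stay is outside the right (-y) wall.
- lid_hinge (a point): Middle of the lid's hinge axis, on the back rim of the chest (100 mm behind the chest centre, 110 mm above the worktop); the axis runs along the chest's y.
- lid_edge (a point): Middle of the lid's free edge, 205 mm from the hinge axis. The lid is a plywood panel 205 long x 206 wide x 10 mm thick, its mid-plane through the hinge axis. At the start it stands open 80 degrees above shut, leaning slightly to the robot over the chest. Site axes: -x from the hinge to the free edge, z out of the outer face (away from the chest's inside when open, up when shut).
- lid (a joint): Lid angle: 0 propped open (80 degrees above horizontal), grows as it is lowered, 1.396 fully shut. Stiff hinge: the lid holds wherever it is left; pushing it down near the free edge takes about 1 to 3 N. It will not go down while the stay is locked.
- stay_knee (a joint): Bend of the stay's knee: 0 locked (sagging past centre against its stop), 0.35 with both links in line (dead centre), larger when unlocked and folding, about 2.93 with the lid shut. It stays where it is left.
- stay_pivot (a point): Point on the axis (along the chest's y) on which the stay's lower link turns on the chest's right wall, in the same vertical plane as stay_knob. The lower link is 80 mm long from here to the knee.
- stay_knob (a point): Centre of the black cylindrical knob on the knee axis, 16 mm diameter, 40 mm long along the chest's y, standing out to the right (-y) of the stay's steel links, on a thin 22 mm stem; free space before, behind and below it. It swings about stay_pivot (80 mm radius): locked it lies up and behind the pivot about 39 degrees above level; to unlock, move it on its arc up and then to the chest's front (-x); dead centre is about 0.2 rad of this swing.
Things that resemble listed ones, but are neither listed nor needed, are in the scene too. Leave any green or turquoise look-alike of the part that bears offcut_block_mid alone.

How it is judged:
By the outcome, as a careful person would: the job done as asked, in the order asked, and still so for the second after the job is handed in, with the robot touching nothing.
Of offcut_batten, offcut_square, offcut_plank, offcut_rebate, offcut_block, offcut_dowel only 4 to 6 are there at a start; the rules pass over those that are not, and their reading is None.
At some moment in a run one of offcut_batten, offcut_square, offcut_plank, offcut_rebate, offcut_block, offcut_dowel may be knocked a few centimetres aside while the robot is not near it.
Once in a run the grip may slacken for a moment while it holds something.
It also fails if it takes over 200 s, if anything falls off the work surface, if the arm or the gripper's body presses on something with over 40 N, if the wrist force passes 120 N, or if a joint passes its speed limit or range.

## Working session

There is one attempt and no reset: what is moved stays moved. The work goes in short steps, Python scripts to look and compute and a tool call to move; the robot and the scene stay as the last step left them, time stands still between calls to the robot, and variables do not carry over. Pictures are saved under pics/ and viewed, at most 14 in all, crops included, and the job is handed in when it is done.

Besides the shell and the picture viewer there is one more tool, called as a command line: name --argument value ..., lists and objects as JSON in quotes. carry_out: Moves the arm, as the interface text tells. Its arguments: {"type":"object","properties":{"commands":{"type":"array","items":{"type":"array"}},"force":{"type":"number"}},"required":["commands"]}

```bash
mkdir -p pics; cat > h.py <<'E'
import numpy as np, cv2
from plant import r
from scipy.spatial.transform import Rotation as R
def cam(n):
    return r.read_camera(n)
def K(p): return np.array([[p['fx'],0,p['cx']],[0,p['fy'],p['cy']],[0,0,1.]])
def ray(p,uv):
    n=cv2.undistortPoints(np.array([[uv]],float),K(p),np.array(p['dist'],float)).ravel()
    Rm=cv2.Rodrigues(np.array(p['rvec'],float))[0]; t=np.array(p['tvec'],float).ravel()
    return -Rm.T@t, Rm.T@np.array([n[0],n[1],1])
def atz(p,uv,z):
    o,d=ray(p,uv); return o+d*(z-o[2])/d[2]
def proj(p,X):
    return cv2.projectPoints(np.array(X,float).reshape(-1,3),np.array(p['rvec'],float),np.array(p['tvec'],float),K(p),np.array(p['dist'],float))[0].reshape(-1,2)
def tri(L):
    A=np.zeros((3,3));b=np.zeros(3)
    for p,uv in L:
        o,d=ray(p,uv);d/=np.linalg.norm(d);M=np.eye(3)-np.outer(d,d);A+=M;b+=M@o
    return np.linalg.solve(A,b)
def save(p,n): cv2.imwrite('pics/'+n+'.png',p['image'][:,:,::-1])
N=['batten','square','plank','rebate','block','dowel']
E
python3 - <<'E'
from h import *
s=r.state();print({k:np.round(v,3) for k,v in s.items()}, R.from_rotvec(s['orientation']).as_matrix().round(2))
for c in ['top','scene']:
    p=cam(c);save(p,c+'0')
    print(c,'cam at',ray(p,(320,200))[0].round(0))
    for n in ['offcut_%s_mid'%k for k in N]+['sample_pot_mid','chest_floor','lid_hinge','lid_edge','stay_pivot','stay_knob']:
        for d in r.place_of(n,p)[:3]: print(n,np.round(d['point'],1),round(d['score'],2),atz(p,d['point'],13).round(0))
E
```

```text
{'t': np.float64(0.0), 'q': array([-1.234,  0.537, -0.004,  1.539,  0.003,  1.067, -0.071]), 'qd': array([ 0.   , -0.001, -0.001,  0.   , -0.001,  0.001,  0.   ]), 'tau': array([ 0.0000e+00, -5.7099e+01,  9.9100e-01, -2.5160e+01, -5.6000e-02,
        1.8000e-02,  0.0000e+00]), 'eef_pos': array([254.603, 597.406, 237.829]), 'orientation': array([-6.280e-01, -3.078e+00,  3.000e-03]), 'ft_force': array([-0.985, -0.236,  0.346]), 'moment': array([0.005, 0.03 , 0.003]), 'finger_force': np.float64(0.0), 'width': np.float64(0.999)} [[-0.92  0.39 -0.  ]
 [ 0.39  0.92 -0.  ]
 [-0.   -0.   -1.  ]]
top cam at [ 338. -157. 1028.]
offcut_batten_mid [370.7 252.8] 0.7 [ 429. -280.   13.]
offcut_rebate_mid [368.9 178.1] 0.56 [ 638. -275.   13.]
offcut_block_mid [391.  218.8] 0.79 [ 523. -336.   13.]
offcut_block_mid [377.6 289.8] 0.68 [ 332. -298.   13.]
offcut_block_mid [398.1 189.3] 0.49 [ 607. -357.   13.]
offcut_dowel_mid [332.2 258. ] 0.42 [ 413. -177.   13.]
sample_pot_mid [413.5 268. ] 0.83 [ 392. -394.   13.]
sample_pot_mid [316.6 181.5] 0.16 [ 624. -129.   13.]
chest_floor [259.1 196. ] 0.7
[... 216 characters left out ...]
 295.5] 0.6 [ 429. -273.   13.]
offcut_batten_mid [406.4 285.1] 0.58 [ 611. -360.   13.]
offcut_rebate_mid [387.7 252.2] 0.72 [ 640. -254.   13.]
offcut_block_mid [293.4 324.4] 0.89 [ 332. -304.   13.]
offcut_block_mid [366.  297.8] 0.87 [ 509. -336.   13.]
offcut_block_mid [345.7 268.1] 0.78 [ 522. -236.   13.]
offcut_dowel_mid [294.1 276.2] 0.71 [ 405. -187.   13.]
sample_pot_mid [338.1 333.7] 0.57 [ 400. -379.   13.]
chest_floor [305.  196.6] 0.92 [580.  41.  13.]
lid_hinge [338.  158.5] 0.96 [757. 132.  13.]
lid_edge [327.6 100.3] 0.84 [920. 431.  13.]
lid_edge [304.8 198.1] 0.32 [576.  36.  13.]
stay_pivot [320.3 225.7] 0.97 [552. -79.  13.]
stay_knob [343.1 204.4] 0.83 [650. -46.  13.]
```

```bash
python3 - <<'E'
import cv2
a=cv2.imread('pics/top0.png')[110:310,220:440];b=cv2.imread('pics/scene0.png')[90:360,240:460]
cv2.imwrite('pics/a.png',cv2.resize(a,None,fx=2.7,fy=2.7,interpolation=2)[:, :]);cv2.imwrite('pics/b.png',cv2.resize(b,None,fx=2.2,fy=2.2,interpolation=2))
E
```

```text
(no output)
```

View pics/a.png

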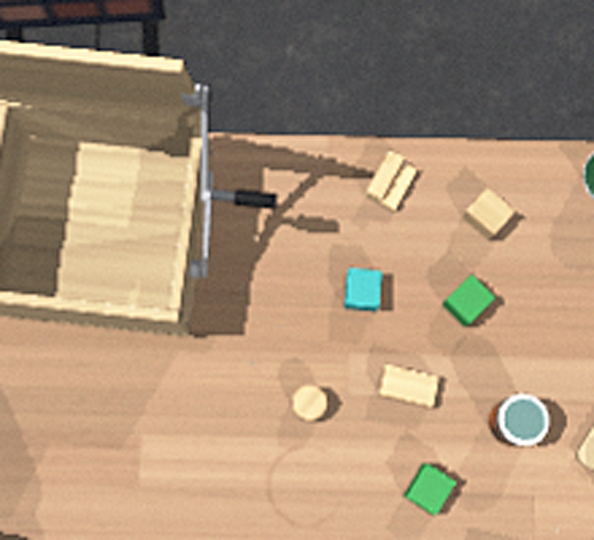

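View pics/b.png

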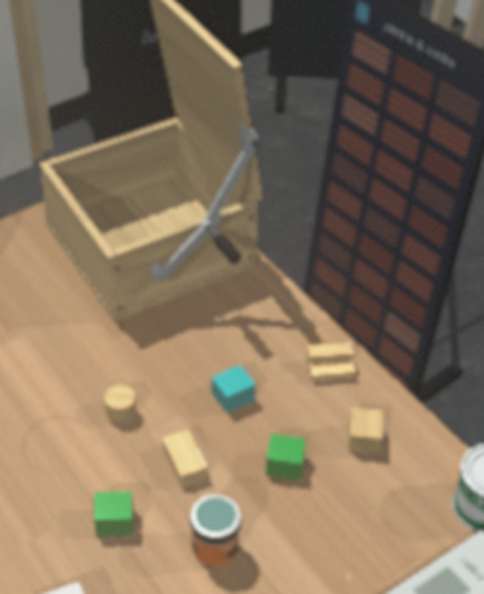

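Pale pieces (top picture px): dowel (335,259), bar (372,253), rebate (366,177) and block (402,189). The turquoise (355,217) and green (394,221), (380,291) ones are look-alikes. I'll check the rest of the worktop in the full picture.

View pics/top0.png

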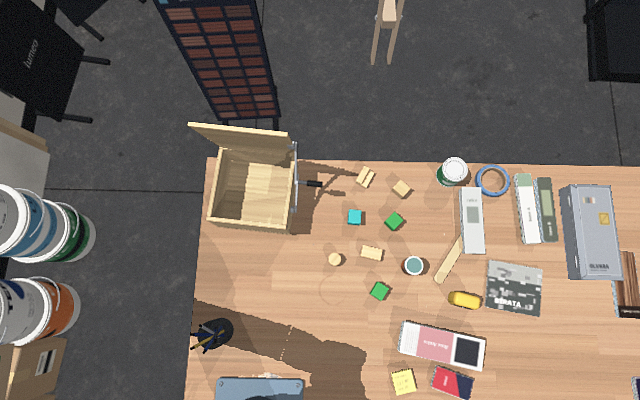

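```bash
python3 - <<'E'
from h import *
p=cam('top');s=cam('scene')
def masks(p,z):
    # all pale-wood blobs right of chest, by outline nets
    for n in N:
        for d in r.outline_of('offcut_%s_mid'%n,p)[:3]:
            m=d['pixels'].astype(np.uint8)
            c,_=cv2.findContours(m,0,2); c=max(c,key=cv2.contourArea)
            rgb=p['image'][d['pixels']].mean(0).astype(int)
            W=np.array([atz(p,q,z)[:2] for q in c[:,0,:].astype(float)],np.float32)
            (cx,cy),wh,a=cv2.minAreaRect(W)
            print(n,round(d['score'],2),rgb,'px',c[:,0].mean(0).round(0),'xy',round(cx),round(cy),'size',np.round(wh),'ang',round(a))
masks(p,24)
print()
# pot, knob, pivot, chest
for n in ['sample_pot_mid','chest_floor','lid_hinge','lid_edge','stay_knob']:
    a=r.place_of(n,p);b=r.place_of(n,s)
    if a and b:
        X=tri([(p,a[0]['point']),(s,b[0]['point'])]);print(n,X.round(0),np.round(proj(p,X)[0]-a[0]['point'],1),np.round(proj(s,X)[0]-b[0]['point'],1))
E
```

```text
batten 0.8 [250 233 184] px [372. 252.] xy 430 -280 size [54. 29.] ang 75
batten 0.49 [165 180 174] px [412. 264.] xy 397 -388 size [50. 59.] ang 1
rebate 0.69 [232 212 166] px [364. 177.] xy 640 -263 size [37. 58.] ang 62
rebate 0.21 [148 133 107] px [235. 136.] xy 747 90 size [311.  63.] ang 85
block 0.74 [232 206 157] px [402. 186.] xy 608 -362 size [37. 41.] ang 50
block 0.7 [ 90 189 108] px [378. 292.] xy 330 -299 size [37. 40.] ang 58
block 0.69 [ 92 203 200] px [354. 215.] xy 527 -235 size [44. 35.] ang 0
dowel 0.43 [249 230 179] px [334. 258.] xy 411 -181 size [29. 27.] ang 1

chest_floor [582.  33.  13.] [-0.2  0.5] [ 0.5 -0.1]
lid_hinge [675.  17. 127.] [-0.6  1.5] [ 1.4 -0.5]
stay_knob [ 635.  -99. -295.] [-4.7 19.2] [ 20.6 -10.1]
```

Picture shows: batten (372,252), rebate (366,177), block (402,187) and dowel (335,258) are the only pale offcuts. The square and plank are absent, and the stick at (448,260) is a stirrer. I'll start with the dowel.

```bash
cat >> h.py <<'E'
def plan(wps, start=None, show=True):
    """wps: (x,y,z,tool-y angle deg or None, step mm, claw). prints rows in tool axes (tool down)"""
    s=r.state(); M=R.from_rotvec(s['orientation']).as_matrix(); P=np.array(s['eef_pos'],float)
    th=np.degrees(np.arctan2(M[1,1],M[0,1])); rows=[]
    for x,y,z,a,st,cl in wps:
        T=np.array([x,y,z],float)
        da=0 if a is None else (th-a+90)%180-90
        n=int(max(np.ceil(np.linalg.norm(T-P)/st),np.ceil(abs(da)/8.5),1))
        d=(T-P)/n
        for i in range(n):
            c,sn=np.cos(np.radians(th)),np.sin(np.radians(th)); ty=np.array([c,sn,0]); tx=np.array([-sn,c,0]); 
            if True: tx=np.cross(ty,[0,0,-1.])
            rows.append([[round(float(d@tx)/1000,3),round(float(d@ty)/1000,3),round(-float(d[2])/1000,3)],round(float(da/n),1),cl]); th-=da/n
        P=T
    print(len(rows),'rows'); 
    for i in range(0,len(rows),8): print(rows[i:i+8])
E
python3 - <<'E'
from h import *
plan([(440,150,240,45,48,100),(411,-170,180,-15,48,100)])
p=cam('top');s=cam('scene')
K1=tri([(p,(316.5,184.5)),(s,(343.1,204.4))]);print(K1)
print([(np.round(d['point'],1),d['score']) for d in r.place_of('stay_knob',p)],[(np.round(d['point'],1),d['score']) for d in r.place_of('stay_pivot',p)])
E
```

```text
19 rows
[[[-0.031, -0.031, -0.0], 2.0, 100], [[-0.033, -0.03, -0.0], 2.0, 100], [[-0.034, -0.029, -0.0], 2.0, 100], [[-0.034, -0.027, -0.0], 2.0, 100], [[-0.035, -0.026, -0.0], 2.0, 100], [[-0.036, -0.025, -0.0], 2.0, 100], [[-0.037, -0.024, -0.0], 2.0, 100], [[-0.038, -0.022, -0.0], 2.0, 100]]
[[[-0.039, -0.021, -0.0], 2.0, 100], [[-0.039, -0.02, -0.0], 2.0, 100], [[-0.04, -0.018, -0.0], 2.0, 100], [[-0.026, -0.031, 0.007], 7.5, 100], [[-0.03, -0.027, 0.007], 7.5, 100], [[-0.033, -0.023, 0.007], 7.5, 100], [[-0.036, -0.019, 0.007], 7.5, 100], [[-0.038, -0.014, 0.007], 7.5, 100]]
[[[-0.039, -0.009, 0.007], 7.5, 100], [[-0.04, -0.004, 0.007], 7.5, 100], [[-0.04, 0.002, 0.007], 7.5, 100]]
[ 588.23955214 -131.09233363  110.53241421]
[(array([314.7, 182.3]), 0.56)] []
```

carry_out --commands '[[[-0.031,-0.031,0],2,100],[[-0.033,-0.03,0],2,100],[[-0.034,-0.029,0],2,100],[[-0.034,-0.027,0],2,100],[[-0.035,-0.026,0],2,100],[[-0.036,-0.025,0],2,100],[[-0.037,-0.024,0],2,100],[[-0.038,-0.022,0],2,100]]'

```text
t: 3.2
eef_pos: [389.1, 270.8, 239.0]
orientation: [1.052, 2.96, 0.001]
ft_force: [0.6, 0.2, 0.3]
width: 0.998
finger_force: 0.0
```

carry_out --commands '[[[-0.039,-0.021,0],2,100],[[-0.039,-0.02,0],2,100],[[-0.04,-0.018,0],2,100],[[-0.026,-0.031,0.007],7.5,100],[[-0.03,-0.027,0.007],7.5,100],[[-0.033,-0.023,0.007],7.5,100],[[-0.036,-0.019,0.007],7.5,100],[[-0.038,-0.014,0.007],7.5,100]]'

```text
t: 4.0
eef_pos: [420.9, -52.5, 203.8]
orientation: [2.079, 2.355, 0.002]
ft_force: [1.0, 0.1, -0.2]
width: 1.003
finger_force: 0.0
```

carry_out --commands '[[[-0.039,-0.009,0.007],7.5,100],[[-0.04,-0.004,0.007],7.5,100],[[-0.04,0.002,0.007],7.5,100],[[0,0,0],0,100]]'

```text
t: 4.4
eef_pos: [408.6, -175.8, 182.7]
orientation: [2.502, 1.896, -0.002]
ft_force: [-0.3, -0.1, 1.0]
width: 1.0
finger_force: 0.0
```

```bash
cat >> h.py <<'E'
Z=dict(batten=22,square=26,plank=18,rebate=26,block=30,dowel=28)
def look(n,cams=('wrist',)):
    for c in cams:
        p=cam(c)
        for k in (n if isinstance(n,list) else [n]):
            for d in r.outline_of('offcut_%s_mid'%k,p)[:4]:
                m=d['pixels'].astype(np.uint8); cs,_=cv2.findContours(m,0,2); q=max(cs,key=cv2.contourArea)
                rgb=p['image'][d['pixels']].mean(0).astype(int)
                W=np.array([atz(p,u,Z[k])[:2] for u in q[:,0,:].astype(float)],np.float32)
                (cx,cy),wh,a=cv2.minAreaRect(W)
                print(c,k,round(d['score'],2),rgb,'px',q[:,0].mean(0).round(0),'xy',round(cx),round(cy),'size',np.round(wh),'ang',round(a))
            for d in r.place_of('offcut_%s_mid'%k,p)[:3]: print('  place',round(d['score'],2),np.round(d['point']),atz(p,d['point'],Z[k]/2)[:2].round(0))
    return p
E
python3 - <<'E'
from h import *
s=r.state();print(s['t'],s['eef_pos'],R.from_rotvec(s['orientation']).as_matrix().round(2).tolist())
p=look(['dowel','batten']);save(p,'w1')
E
```

```text
4.4 [ 408.6470548  -175.76560206  182.66649614] [[0.27, 0.96, 0.0], [0.96, -0.27, -0.0], [-0.0, 0.0, -1.0]]
wrist dowel 0.77 [205 172 122] px [323. 187.] xy 410 -180 size [37. 32.] ang 74
  place 0.96 [323. 185.] [ 409. -182.]
wrist batten 0.98 [184 154 110] px [360. 259.] xy 428 -277 size [61. 31.] ang 77
  place 0.67 [362. 257.] [ 430. -282.]
```

View pics/w1.png

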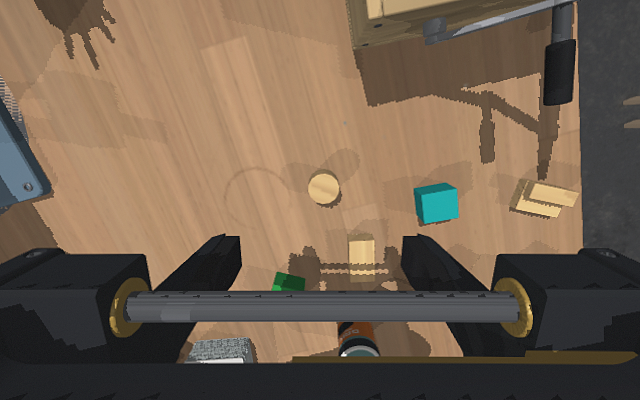

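The wrist picture shows the dowel at (323,187), the batten at (360,259) and the rebate at (545,197). The dowel sits at (410,-181) and the path down is clear.

carry_out --commands '[[[-0.004,0.003,0.04],0,100],[[0,0,0.045],0,100],[[0,0,0.045],0,100],[[0,0,0.03],0,100],[[0,0,0.018],0,100],[[0,0,0],0,0],[[0,0,0],0,0],[[0,0,0],0,0]]' --force 25

```text
t: 5.45
eef_pos: [412.7, -175.3, 5.9]
orientation: [2.491, 1.911, 0.002]
ft_force: [0.1, 0.1, -0.6]
width: 0.755
finger_force: 0.0
```

carry_out --commands '[[[0,0,0],0,0],[[0,0,0],0,0],[[0,0,-0.03],0,0],[[0,0,-0.045],0,0],[[0,0,-0.045],0,0],[[0,0,-0.045],0,0]]'

```text
t: 6.05
eef_pos: [411.1, -175.3, 171.6]
orientation: [-2.494, -1.91, 0.0]
ft_force: [1.2, 1.0, 1.1]
width: 0.202
finger_force: 0.0
```

```bash
cat >> h.py <<'E'
C=np.array([582.,33.]); cx=np.array([.985,-.17]); cyv=np.array([.17,.985])
def chest(x,y): return C+cx*x+cyv*y
E
python3 - <<'E'
from h import *
s=r.state();print(s['width'],s['finger_force'],s['eef_pos'])
# chest corners check in top+scene
p=cam('top');sc=cam('scene')
for c in (p,sc):
    im=c['image'].copy()
    X=[[*chest(a,b),105] for a,b in [(-100,-100),(-100,100),(100,100),(100,-100)]]
    cv2.polylines(im,[proj(c,X).round().astype(int)],True,(255,0,0),1)
    X=[[*chest(a,b),10] for a,b in [(-90,-90),(-90,90),(90,90),(90,-90)]]
    cv2.polylines(im,[proj(c,X).round().astype(int)],True,(0,0,255),1)
    k='ab'[c is sc]
    o=im[90:250,190:350] if c is p else im[90:260,240:400]
    globals()[k]=cv2.resize(o,(400,400))
cv2.imwrite('pics/ch.png',np.hstack([a,b])[:,:,::-1])
x,y=chest(-20,0)
plan([(*chest(-130,-60),215,None,48,0),(x,y,200,80,48,0),(x,y,62,80,48,0)])
E
```

```text
0.20249884947248867 0.0 [ 411.14088543 -175.34679963  171.62321609]
17 rows
[[[0.044, -0.004, -0.01], 0.0, 0], [[0.044, -0.004, -0.01], 0.0, 0], [[0.044, -0.004, -0.01], 0.0, 0], [[0.044, -0.004, -0.01], 0.0, 0], [[0.007, 0.01, 0.002], 8.5, 0], [[0.008, 0.009, 0.002], 8.5, 0], [[0.01, 0.008, 0.002], 8.5, 0], [[0.011, 0.006, 0.002], 8.5, 0]]
[[[0.012, 0.005, 0.002], 8.5, 0], [[0.012, 0.003, 0.002], 8.5, 0], [[0.012, 0.001, 0.002], 8.5, 0], [[0.013, -0.001, 0.002], 8.5, 0], [[0.012, -0.003, 0.002], 8.5, 0], [[0.012, -0.004, 0.002], 8.5, 0], [[0.0, 0.0, 0.046], -0.0, 0], [[0.0, 0.0, 0.046], -0.0, 0]]
[[[0.0, 0.0, 0.046], -0.0, 0]]
```

View pics/ch.png

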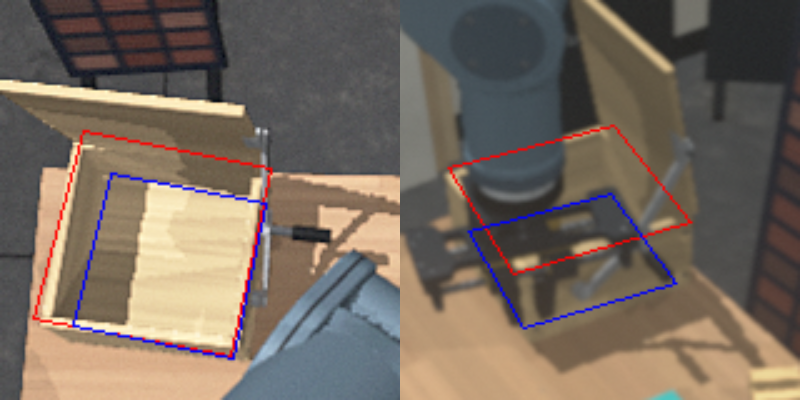

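The picture shows the chest model fits, with the front rim corners on the red line. The fingers were too slow and the dowel was missed, so I'll look again and retry.

carry_out --commands '[[[0,0,0],0,100],[[0,0,0],0,100]]'

```text
t: 6.35
eef_pos: [411.0, -174.9, 169.0]
orientation: [-2.492, -1.911, 0.001]
ft_force: [-0.3, -0.7, -0.2]
width: 0.274
finger_force: 0.0
```

```bash
python3 - <<'E'
from h import *
print(r.state()['eef_pos'],r.state()['width']);look('dowel')
plan([(410,-181,171,None,48,100)])
E
```

```text
[ 410.95067688 -174.93797631  169.02508169] 0.2744050617210406
wrist dowel 0.93 [213 181 128] px [322. 191.] xy 410 -180 size [38. 32.] ang 75
  place 0.82 [323. 190.] [ 411. -182.]
1 rows
[[[-0.006, 0.001, -0.002], 0.0, 100]]
```

carry_out --commands '[[[-0.006,0,0.02],0,80],[[0,0,0.02],0,80],[[0,0,0.03],0,80],[[0,0,0.03],0,80],[[0,0,0.03],0,80],[[0,0,0.02],0,80],[[0,0,0.015],0,80],[[0,0,0],0,0]]'

```text
t: 7.3
eef_pos: [408.0, -180.9, 2.5]
orientation: [-2.491, -1.907, 0.004]
ft_force: [-0.1, -0.2, -0.2]
width: 0.732
finger_force: 0.0
```

carry_out --commands '[[[0,0,0],0,0],[[0,0,0],0,0],[[0,0,0],0,0],[[0,0,0],0,0],[[0,0,0],0,0],[[0,0,0],0,0]]'

```text
t: 7.9
eef_pos: [410.5, -181.3, 5.3]
orientation: [2.493, 1.911, 0.001]
ft_force: [-0.5, 0.3, 7.0]
width: 0.375
finger_force: 25.0
```

```bash
python3 - <<'E'
from h import *
x,y=chest(-35,0);print(x,y)
plan([(410,-181,150,None,48,0),(x,y,190,None,48,0),(x,y,72,None,48,0)])
E
```

```text
547.525 38.95
13 rows
[[[0.0, -0.0, -0.036], 0.0, 0], [[0.0, -0.0, -0.036], 0.0, 0], [[0.0, -0.0, -0.036], 0.0, 0], [[0.0, -0.0, -0.036], 0.0, 0], [[0.041, 0.013, -0.007], 0.0, 0], [[0.041, 0.013, -0.007], 0.0, 0], [[0.041, 0.013, -0.007], 0.0, 0], [[0.041, 0.013, -0.007], 0.0, 0]]
[[[0.041, 0.013, -0.007], 0.0, 0], [[0.041, 0.013, -0.007], 0.0, 0], [[0.0, 0.0, 0.039], 0.0, 0], [[0.0, 0.0, 0.039], 0.0, 0], [[0.0, 0.0, 0.039], 0.0, 0]]
```

carry_out --commands '[[[0,0,-0.036],0,0],[[0,0,-0.036],0,0],[[0,0,-0.036],0,0],[[0,0,-0.036],0,0],[[0.041,0.013,-0.007],0,0],[[0.041,0.013,-0.007],0,0],[[0.041,0.013,-0.007],0,0],[[0.041,0.013,-0.007],0,0]]'

```text
t: 8.7
eef_pos: [503.5, -34.7, 177.3]
orientation: [-2.494, -1.911, -0.001]
ft_force: [0.8, -2.1, -0.3]
width: 0.381
finger_force: 25.0
```

carry_out --commands '[[[0.041,0.013,-0.007],0,0],[[0.041,0.013,-0.007],0,0],[[0,0,0.039],0,0],[[0,0,0.039],0,0],[[0,0,0.039],0,0],[[0,0,0],0,0]]'

```text
t: 9.3
eef_pos: [545.4, 36.0, 69.7]
orientation: [-2.49, -1.909, 0.012]
ft_force: [-0.2, 0.5, -0.3]
width: 0.381
finger_force: 25.0
```

carry_out --commands '[[[0,0,0],0,55],[[0,0,0],0,55],[[0,0,0],0,55],[[0,0,-0.04],0,55],[[0,0,-0.04],0,55],[[0,0,-0.04],0,80],[[0,0,0],0,80]]'

```text
t: 10.0
eef_pos: [552.9, 35.8, 200.0]
orientation: [2.491, 1.907, 0.015]
ft_force: [0.3, -0.1, -0.7]
width: 0.704
finger_force: 0.0
```

```bash
python3 - <<'E'
from h import *
s=r.state();print(s['t'],s['width'],s['eef_pos'])
look(['batten','block','rebate'],['top'])
plan([(465,-100,190,None,48,80),(429,-279,150,None,48,80)])
E
```

```text
10.0 0.7042809943618257 [552.93184079  35.82972686 199.96919212]
top batten 0.79 [167 139 106] px [370. 251.] xy 430 -280 size [55. 31.] ang 77
top batten 0.19 [179 160 128] px [263. 181.] xy 624 -1 size [289. 311.] ang 80
  place 0.56 [373. 251.] [ 435. -286.]
top block 0.77 [ 89 191 108] px [395. 220.] xy 517 -341 size [30. 43.] ang 46
top block 0.65 [229 204 156] px [402. 188.] xy 605 -360 size [39. 42.] ang 53
top block 0.62 [ 57 119 117] px [355. 217.] xy 523 -234 size [44. 35.] ang 1
top block 0.47 [ 55 113  67] px [380. 292.] xy 329 -299 size [37. 39.] ang 56
  place 0.76 [391. 220.] [ 520. -336.]
  place 0.72 [378. 289.] [ 334. -298.]
  place 0.6 [355. 218.] [ 524. -236.]
top rebate 0.79 [236 217 172] px [364. 177.] xy 640 -262 size [36. 58.] ang 65
  place 0.47 [368. 178.] [ 639. -272.]
8 rows
[[[-0.038, -0.011, 0.001], 0.0, 80], [[-0.038, -0.011, 0.001], 0.0, 80], [[-0.038, -0.011, 0.001], 0.0, 80], [[-0.038, -0.011, 0.001], 0.0, 80], [[-0.046, 0.003, 0.01], 0.0, 80], [[-0.046, 0.003, 0.01], 0.0, 80], [[-0.046, 0.003, 0.01], 0.0, 80], [[-0.046, 0.003, 0.01], 0.0, 80]]
```

carry_out --commands '[[[-0.038,-0.011,0],0,80],[[-0.038,-0.011,0],0,80],[[-0.038,-0.011,0],0,80],[[-0.038,-0.011,0],0,80],[[-0.046,0.003,0.01],0,80],[[-0.046,0.003,0.01],0,80],[[-0.046,0.003,0.01],0,80],[[-0.046,0.003,0.01],0,80]]'

```text
t: 11.15
eef_pos: [430.2, -281.6, 152.7]
orientation: [-2.493, -1.911, 0.001]
ft_force: [1.6, -0.3, -0.1]
width: 0.802
finger_force: 0.0
```

carry_out --commands '[[[0,0,0],0,80],[[0,0,0],0,80]]'

```text
t: 11.35
eef_pos: [429.9, -281.0, 152.9]
orientation: [-2.496, -1.906, 0.002]
ft_force: [1.5, 0.6, 0.5]
width: 0.797
finger_force: 0.0
```

```bash
python3 - <<'E'
from h import *
look('batten')
plan([(429,-279,4,-14,27,80)])
print(r.state()['eef_pos'])
E
```

```text
wrist batten 0.63 [223 192 135] px [315. 187.] xy 429 -279 size [57. 30.] ang 78
  place 0.72 [322. 187.] [ 430. -282.]
6 rows
[[[-0.0, -0.0, 0.025], -0.2, 80], [[-0.0, -0.0, 0.025], -0.2, 80], [[-0.0, -0.0, 0.025], -0.2, 80], [[-0.0, -0.0, 0.025], -0.2, 80], [[-0.0, -0.0, 0.025], -0.2, 80], [[-0.0, -0.0, 0.025], -0.2, 80]]
[ 431.71852755 -278.40937372  153.49020571]
```

carry_out --commands '[[[-0.001,-0.001,0.035],0,80],[[0,0,0.04],0,80],[[0,0,0.04],0,80],[[0,0,0.02],0,80],[[0,0,0.014],0,60],[[0,0,0],0,0],[[0,0,0],0,0],[[0,0,0],0,0]]'

```text
t: 12.3
eef_pos: [430.9, -281.1, 6.0]
orientation: [2.492, 1.91, 0.002]
ft_force: [0.3, -0.9, 0.3]
width: 0.459
finger_force: 0.0
```

carry_out --commands '[[[0,0,0],0,0],[[0,0,0],0,0],[[0,0,0],0,0],[[0,0,0],0,0]]'

```text
t: 12.7
eef_pos: [430.5, -281.1, 5.7]
orientation: [2.493, 1.91, 0.002]
ft_force: [0.1, 1.4, 7.5]
width: 0.338
finger_force: 24.8
```

```bash
python3 - <<'E'
from h import *
x,y=chest(-35,30)
plan([(429,-279,150,None,48,0),(450,-120,190,None,48,0),(x,y,190,None,48,0),(x,y,72,None,48,0)])
E
```

```text
16 rows
[[[0.0, -0.001, -0.036], 0.0, 0], [[0.0, -0.001, -0.036], 0.0, 0], [[0.0, -0.001, -0.036], 0.0, 0], [[0.0, -0.001, -0.036], 0.0, 0], [[0.04, -0.005, -0.01], 0.0, 0], [[0.04, -0.005, -0.01], 0.0, 0], [[0.04, -0.005, -0.01], 0.0, 0], [[0.04, -0.005, -0.01], 0.0, 0]]
[[[0.042, 0.01, -0.0], 0.0, 0], [[0.042, 0.01, -0.0], 0.0, 0], [[0.042, 0.01, -0.0], 0.0, 0], [[0.042, 0.01, -0.0], 0.0, 0], [[0.042, 0.01, -0.0], 0.0, 0], [[0.0, 0.0, 0.039], 0.0, 0], [[0.0, 0.0, 0.039], 0.0, 0], [[0.0, 0.0, 0.039], 0.0, 0]]
```

carry_out --commands '[[[0,0,-0.036],0,0],[[0,0,-0.036],0,0],[[0,0,-0.036],0,0],[[0,0,-0.036],0,0],[[0.04,-0.006,-0.01],0,0],[[0.04,-0.006,-0.01],0,0],[[0.04,-0.006,-0.01],0,0],[[0.04,-0.006,-0.01],0,0]]'

```text
t: 13.5
eef_pos: [448.1, -118.5, 189.4]
orientation: [2.494, 1.91, 0.001]
ft_force: [2.2, -0.4, 0.3]
width: 0.339
finger_force: 24.8
```

carry_out --commands '[[[0.042,0.01,0],0,0],[[0.042,0.01,0],0,0],[[0.042,0.01,0],0,0],[[0.042,0.01,0],0,0],[[0.042,0.01,0],0,0],[[0,0,0.039],0,0],[[0,0,0.039],0,0],[[0,0,0.039],0,0]]'

```text
t: 14.3
eef_pos: [551.3, 70.2, 70.7]
orientation: [2.492, 1.912, 0.001]
ft_force: [0.1, -0.6, -1.7]
width: 0.339
finger_force: 24.8
```

carry_out --commands '[[[0,0,0],0,0],[[0,0,0],0,55],[[0,0,0],0,55],[[0,0,0],0,55],[[0,0,-0.04],0,55],[[0,0,-0.04],0,55],[[0,0,-0.04],0,88],[[0,0,-0.02],0,88]]'

```text
t: 15.1
eef_pos: [553.1, 69.5, 216.6]
orientation: [2.493, 1.909, 0.01]
ft_force: [0.4, 0.8, 0.2]
width: 0.707
finger_force: 0.0
```

```bash
python3 - <<'E'
from h import *
s=r.state();print(s['t'],s['width'],s['eef_pos'])
look(['rebate','block'],['top'])
plan([(460,-120,220,None,48,88),(560,-330,190,None,48,88),(640,-263,170,-28,48,88)])
E
```

```text
15.1 0.7071106699162962 [553.11423131  69.50647538 216.55669853]
top rebate 0.64 [239 221 175] px [365. 178.] xy 639 -262 size [35. 54.] ang 61
  place 0.76 [367. 180.] [ 633. -269.]
top block 0.73 [ 53 122 121] px [354. 216.] xy 524 -234 size [41. 35.] ang 0
top block 0.68 [234 209 160] px [399. 189.] xy 606 -359 size [37. 41.] ang 46
top block 0.67 [ 63 110  67] px [379. 289.] xy 332 -298 size [42. 44.] ang 58
top block 0.54 [ 85 189 106] px [394. 221.] xy 516 -338 size [32. 41.] ang 46
  place 0.78 [354. 217.] [ 525. -233.]
  place 0.51 [377. 291.] [ 329. -297.]
  place 0.47 [395. 220.] [ 520. -346.]
13 rows
[[[-0.041, -0.008, -0.002], 0.0, 88], [[-0.041, -0.008, -0.002], 0.0, 88], [[-0.041, -0.008, -0.002], 0.0, 88], [[-0.041, -0.008, -0.002], 0.0, 88], [[-0.041, -0.008, -0.002], 0.0, 88], [[-0.035, 0.03, 0.006], 0.0, 88], [[-0.035, 0.03, 0.006], 0.0, 88], [[-0.035, 0.03, 0.006], 0.0, 88]]
[[[-0.035, 0.03, 0.006], 0.0, 88], [[-0.035, 0.03, 0.006], 0.0, 88], [[0.028, 0.02, 0.007], 4.3, 88], [[0.03, 0.018, 0.007], 4.3, 88], [[0.031, 0.015, 0.007], 4.3, 88]]
```

carry_out --commands '[[[-0.041,-0.008,0],0,88],[[-0.041,-0.008,0],0,88],[[-0.041,-0.008,0],0,88],[[-0.041,-0.008,0],0,88],[[-0.041,-0.008,0],0,88],[[-0.035,0.03,0.006],0,88],[[-0.035,0.03,0.006],0,88],[[-0.035,0.03,0.006],0,88]]'

```text
t: 16.15
eef_pos: [518.7, -243.7, 192.3]
orientation: [-2.492, -1.91, 0.001]
ft_force: [0.3, -0.2, 0.3]
width: 0.883
finger_force: 0.0
```

carry_out --commands '[[[-0.035,0.03,0.006],0,88],[[-0.035,0.03,0.006],0,88],[[0.028,0.02,0.007],4.3,88],[[0.03,0.018,0.007],4.3,88],[[0.031,0.015,0.007],4.3,88],[[0,0,0],0,88],[[0,0,0],0,88]]'

```text
t: 16.85
eef_pos: [637.7, -258.3, 158.8]
orientation: [-2.689, -1.621, 0.004]
ft_force: [-0.1, -0.7, 0.7]
width: 0.878
finger_force: 0.0
```

```bash
python3 - <<'E'
from h import *
p=look(['rebate','block']);save(p,'w2')
plan([(639,-263,5,-28,35,88)])
print(r.state()['eef_pos'])
E
```

```text
wrist rebate 0.72 [235 220 167] px [321. 189.] xy 642 -260 size [34. 49.] ang 62
  place 0.9 [326. 188.] [ 640. -263.]
wrist block 0.94 [ 42 120  60] px [260. 281.] xy 534 -320 size [20. 39.] ang 62
wrist block 0.83 [146 122  89] px [343. 271.] xy 613 -353 size [42. 39.] ang 50
  place 0.92 [260. 298.] [ 513. -343.]
  place 0.84 [341. 279.] [ 606. -364.]
  place 0.61 [217. 214.] [ 526. -235.]
5 rows
[[[-0.0, 0.001, 0.031], -0.0, 88], [[-0.0, 0.001, 0.031], -0.0, 88], [[-0.0, 0.001, 0.031], -0.0, 88], [[-0.0, 0.001, 0.031], -0.0, 88], [[-0.0, 0.001, 0.031], -0.0, 88]]
[ 637.33110314 -260.62467539  160.98617493]
```

View pics/w2.png

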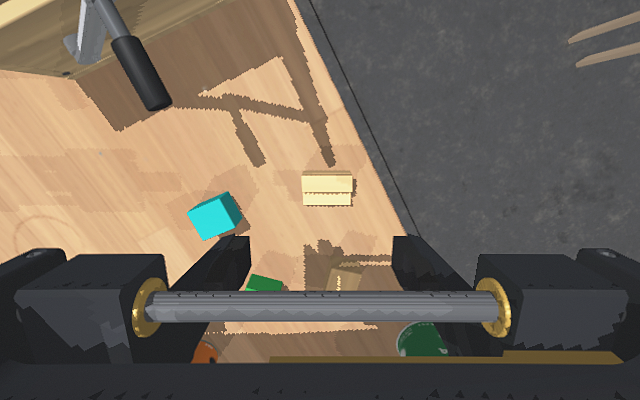

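The picture shows the rebate at (326,189), square to the fingers, with the block at (343,275). Next I grip the rebate along its length.

carry_out --commands '[[[0,0.003,0.035],0,88],[[0,0,0.04],0,88],[[0,0,0.04],0,88],[[0,0,0.025],0,88],[[0,0,0.014],0,75],[[0,0,0],0,0],[[0,0,0],0,0],[[0,0,0],0,0]]'

```text
t: 17.9
eef_pos: [642.1, -261.5, 8.8]
orientation: [2.69, 1.617, 0.003]
ft_force: [-0.7, 0.1, 0.3]
width: 0.563
finger_force: 25.0
```

carry_out --commands '[[[0,0,0],0,0],[[0,0,0],0,0],[[0,0,0],0,0],[[0,0,0],0,0]]'

```text
t: 18.3
eef_pos: [642.1, -261.5, 8.7]
orientation: [2.69, 1.617, 0.003]
ft_force: [-0.6, 0.0, 6.3]
width: 0.561
finger_force: 25.0
```

```bash
python3 - <<'E'
from h import *
x,y=chest(-35,-25);print(x,y)
plan([(639,-263,150,None,48,0),(480,-200,205,None,48,0),(440,-80,220,None,48,0),(x,y,190,None,48,0),(x,y,72,None,48,0)])
E
```

```text
543.275 14.325000000000003
16 rows
[[[-0.001, -0.001, -0.047], 0.0, 0], [[-0.001, -0.001, -0.047], 0.0, 0], [[-0.001, -0.001, -0.047], 0.0, 0], [[-0.005, -0.042, -0.014], 0.0, 0], [[-0.005, -0.042, -0.014], 0.0, 0], [[-0.005, -0.042, -0.014], 0.0, 0], [[-0.005, -0.042, -0.014], 0.0, 0], [[0.029, -0.031, -0.005], 0.0, 0]]
[[[0.029, -0.031, -0.005], 0.0, 0], [[0.029, -0.031, -0.005], 0.0, 0], [[0.044, 0.016, 0.01], 0.0, 0], [[0.044, 0.016, 0.01], 0.0, 0], [[0.044, 0.016, 0.01], 0.0, 0], [[0.0, 0.0, 0.039], 0.0, 0], [[0.0, 0.0, 0.039], 0.0, 0], [[0.0, 0.0, 0.039], 0.0, 0]]
```

carry_out --commands '[[[-0.001,-0.001,-0.047],0,0],[[-0.001,-0.001,-0.047],0,0],[[-0.001,-0.001,-0.047],0,0],[[-0.005,-0.042,-0.014],0,0],[[-0.005,-0.042,-0.014],0,0],[[-0.005,-0.042,-0.014],0,0],[[-0.005,-0.042,-0.014],0,0],[[0.029,-0.031,-0.005],0,0]]'

```text
t: 19.1
eef_pos: [461.8, -163.4, 210.1]
orientation: [2.698, 1.608, 0.002]
ft_force: [0.5, 0.8, 0.0]
width: 0.565
finger_force: 25.0
```

carry_out --commands '[[[0.029,-0.031,-0.005],0,0],[[0.029,-0.031,-0.005],0,0],[[0.044,0.016,0.01],0,0],[[0.044,0.016,0.01],0,0],[[0.046,0.02,0.01],0,0],[[0,0,0.039],0,0],[[0,0,0.039],0,0],[[0,0,0.036],0,0]]'

```text
t: 19.9
eef_pos: [545.9, 13.4, 73.8]
orientation: [2.692, 1.62, 0.001]
ft_force: [1.1, 0.8, -0.4]
width: 0.564
finger_force: 25.0
```

carry_out --commands '[[[0,0,0],0,0],[[0,0,0],0,68],[[0,0,0],0,68],[[0,0,0],0,68],[[0,0,-0.04],0,68],[[0,0,-0.04],0,68],[[0,0,-0.04],0,75],[[0,0,-0.02],0,75]]'

```text
t: 20.7
eef_pos: [547.5, 12.5, 219.5]
orientation: [2.691, 1.617, 0.009]
ft_force: [0.7, 0.1, -0.0]
width: 0.752
finger_force: 0.0
```

```bash
python3 - <<'E'
from h import *
s=r.state();print(s['t'],s['width'],s['eef_pos'])
look(['block'],['top'])
plan([(440,-80,220,None,48,75),(520,-280,200,None,48,75),(606,-361,170,-40,48,75)])
E
```

```text
20.7 0.7519885454862274 [547.47662535  12.51480033 219.52586999]
top block 0.69 [ 56 112  66] px [378. 291.] xy 331 -298 size [38. 41.] ang 57
top block 0.68 [231 207 158] px [402. 189.] xy 605 -360 size [37. 40.] ang 46
top block 0.66 [ 68 144  81] px [393. 220.] xy 516 -338 size [32. 45.] ang 46
top block 0.5 [ 53 122 121] px [354. 215.] xy 525 -234 size [35. 44.] ang 83
  place 0.75 [354. 214.] [ 534. -233.]
  place 0.71 [394. 220.] [ 520. -345.]
  place 0.57 [379. 290.] [ 332. -302.]
11 rows
[[[-0.044, -0.017, -0.001], 0.0, 75], [[-0.044, -0.017, -0.001], 0.0, 75], [[-0.044, -0.017, -0.001], 0.0, 75], [[-0.028, 0.033, 0.004], 0.0, 75], [[-0.028, 0.033, 0.004], 0.0, 75], [[-0.028, 0.033, 0.004], 0.0, 75], [[-0.028, 0.033, 0.004], 0.0, 75], [[-0.028, 0.033, 0.004], 0.0, 75]]
[[[-0.01, 0.038, 0.01], 4.0, 75], [[-0.008, 0.039, 0.01], 4.0, 75], [[-0.005, 0.039, 0.01], 4.0, 75]]
```

The block meant is the pale one at top-picture (402,189), not green (394,221), (380,291) or turquoise (355,217). I'll close along 46° to stay clear of the big can, and check the wrist close-up first.

```bash
python3 - <<'E'
from h import *
plan([(440,-80,220,5,48,75),(530,-280,200,46,48,75),(606,-361,160,46,48,75)])
E
```

```text
12 rows
[[[-0.033, -0.013, -0.001], -8.2, 75], [[-0.031, -0.017, -0.001], -8.2, 75], [[-0.028, -0.022, -0.001], -8.2, 75], [[-0.025, -0.025, -0.001], -8.2, 75], [[-0.041, 0.014, 0.004], -8.2, 75], [[-0.043, 0.008, 0.004], -8.2, 75], [[-0.044, 0.002, 0.004], -8.2, 75], [[-0.044, -0.004, 0.004], -8.2, 75]]
[[[-0.043, -0.01, 0.004], -8.2, 75], [[-0.037, -0.002, 0.013], 0.0, 75], [[-0.037, -0.002, 0.013], 0.0, 75], [[-0.037, -0.002, 0.013], 0.0, 75]]
```

carry_out --commands '[[[-0.033,-0.013,0],-8.2,75],[[-0.031,-0.017,0],-8.2,75],[[-0.028,-0.022,0],-8.2,75],[[-0.025,-0.025,0],-8.2,75],[[-0.041,0.014,0.004],-8.2,75],[[-0.043,0.008,0.004],-8.2,75],[[-0.044,0.002,0.004],-8.2,75],[[-0.044,-0.004,0.004],-8.2,75]]'

```text
t: 21.65
eef_pos: [503.6, -234.9, 198.8]
orientation: [-1.414, -2.804, -0.0]
ft_force: [0.4, 0.6, 1.3]
width: 0.749
finger_force: 0.0
```

carry_out --commands '[[[-0.043,-0.01,0.004],-8.2,75],[[-0.037,-0.002,0.013],0,75],[[-0.037,-0.002,0.013],0,75],[[-0.037,-0.002,0.013],0,75],[[0,0,0],0,75],[[0,0,0],0,75]]'

```text
t: 22.25
eef_pos: [593.1, -358.2, 155.2]
orientation: [-1.22, -2.892, 0.0]
ft_force: [0.4, 0.4, -0.6]
width: 0.749
finger_force: 0.0
```

```bash
python3 - <<'E'
from h import *
p=look('block');cv2.imwrite('pics/w3.png',p['image'][60:330,150:560,::-1])
plan([(606,-361,5,46,35,75)])
print(r.state()['eef_pos'])
E
```

```text
wrist block 0.95 [ 72 204 202] px [365.  32.] xy 525 -237 size [40. 39.] ang 86
wrist block 0.9 [ 63 179  89] px [274. 124.] xy 517 -341 size [37. 39.] ang 46
wrist block 0.75 [219 191 136] px [330. 203.] xy 605 -362 size [38. 41.] ang 49
  place 0.86 [363.  39.] [ 525. -236.]
  place 0.8 [329. 202.] [ 609. -364.]
  place 0.62 [274. 120.] [ 514. -342.]
5 rows
[[[-0.002, 0.001, 0.03], -0.3, 75], [[-0.002, 0.001, 0.03], -0.3, 75], [[-0.002, 0.001, 0.03], -0.3, 75], [[-0.002, 0.001, 0.03], -0.3, 75], [[-0.002, 0.001, 0.03], -0.3, 75]]
[ 593.8550139  -357.24176     157.36495084]
```

View pics/w3.png

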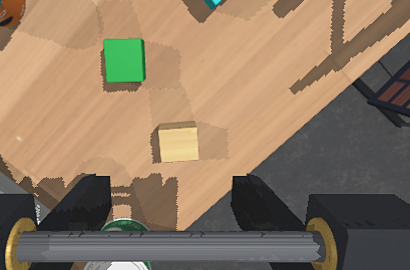

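```bash
python3 - <<'E'
from h import *
p=cam('top');print([atz(p,(452,171),z).round() for z in (0,80,130)],[atz(p,(437,171),z).round() for z in (0,80,130)])
E
```

```text
[array([ 668., -513.,    0.]), array([ 643., -485.,   80.]), array([ 627., -468.,  130.])] [array([ 667., -471.,    0.]), array([ 642., -446.,   80.]), array([ 626., -431.,  130.])]
```

carry_out --commands '[[[-0.012,0.005,0.03],0,75],[[0,0,0.04],0,75],[[0,0,0.04],0,75],[[0,0,0.025],0,75],[[0,0,0.014],0,70],[[0,0,0],0,65],[[0,0,0],0,0],[[0,0,0],0,0]]'

```text
t: 23.25
eef_pos: [607.4, -364.2, 10.2]
orientation: [1.219, 2.892, -0.001]
ft_force: [0.3, -0.6, -0.1]
width: 0.492
finger_force: 0.0
```

carry_out --commands '[[[0,0,0],0,0],[[0,0,0],0,0],[[0,0,0],0,0],[[0,0,0],0,0],[[0,0,0],0,0]]'

```text
t: 23.75
eef_pos: [607.3, -364.1, 10.0]
orientation: [1.219, 2.892, -0.001]
ft_force: [-0.3, 0.7, 7.2]
width: 0.436
finger_force: 24.5
```

```bash
python3 - <<'E'
from h import *
x,y=chest(-30,0);print(x,y)
plan([(606,-361,150,None,48,0),(480,-240,205,20,48,0),(440,-80,220,-10,48,0),(x,y,190,-10,48,0),(x,y,76,None,48,0)])
E
```

```text
552.45 38.1
18 rows
[[[0.001, 0.0, -0.047], 0.0, 0], [[0.001, 0.0, -0.047], 0.0, 0], [[0.001, 0.0, -0.047], 0.0, 0], [[0.044, -0.001, -0.014], 6.1, 0], [[0.043, -0.006, -0.014], 6.1, 0], [[0.042, -0.011, -0.014], 6.1, 0], [[0.041, -0.015, -0.014], 6.1, 0], [[0.041, 0.004, -0.004], 7.5, 0]]
[[[0.041, -0.001, -0.004], 7.5, 0], [[0.041, -0.006, -0.004], 7.5, 0], [[0.04, -0.012, -0.004], 7.5, 0], [[0.034, 0.023, 0.007], 0.0, 0], [[0.034, 0.023, 0.007], 0.0, 0], [[0.034, 0.023, 0.007], 0.0, 0], [[0.034, 0.023, 0.007], 0.0, 0], [[0.0, 0.0, 0.038], 0.0, 0]]
[[[0.0, 0.0, 0.038], 0.0, 0], [[0.0, 0.0, 0.038], 0.0, 0]]
```

Held (38 mm). I'll carry it across.

carry_out --commands '[[[0.001,0,-0.047],0,0],[[0.001,0,-0.047],0,0],[[0.001,0,-0.047],0,0],[[0.044,-0.001,-0.014],6.1,0],[[0.043,-0.006,-0.014],6.1,0],[[0.042,-0.011,-0.014],6.1,0],[[0.041,-0.015,-0.014],6.1,0],[[0.041,0.004,-0.004],7.5,0]]'

```text
t: 24.55
eef_pos: [465.3, -201.2, 210.4]
orientation: [1.98, 2.438, 0.002]
ft_force: [1.4, 0.5, -0.0]
width: 0.433
finger_force: 24.4
```

carry_out --commands '[[[0.041,-0.001,-0.004],7.5,0],[[0.041,-0.006,-0.004],7.5,0],[[0.04,-0.012,-0.004],7.5,0],[[0.034,0.023,0.007],0,0],[[0.034,0.023,0.007],0,0],[[0.034,0.023,0.007],0,0],[[0.034,0.023,0.007],0,0],[[0,0,0.038],0,0]]'

```text
t: 25.35
eef_pos: [558.7, 42.1, 156.8]
orientation: [2.389, 2.035, 0.014]
ft_force: [0.4, 0.2, -0.4]
width: 0.427
finger_force: 24.4
```

carry_out --commands '[[[0,0,0.038],0,0],[[0,0,0.034],0,0],[[0,0,0],0,0],[[0,0,0],0,60],[[0,0,0],0,60],[[0,0,0],0,60],[[0,0,-0.04],0,60],[[0,0,-0.04],0,60]]'

```text
t: 26.15
eef_pos: [552.5, 36.1, 164.2]
orientation: [2.399, 2.028, -0.001]
ft_force: [0.6, 0.7, 1.2]
width: 0.6
finger_force: 0.0
```

carry_out --commands '[[[0,0,-0.04],0,20],[[0,0,-0.02],0,0],[[-0.03,-0.036,0],0,0],[[-0.03,-0.036,0],0,0],[[-0.03,-0.036,0],0,0],[[-0.045,0,0],0,0],[[-0.045,0,0],0,0],[[-0.045,0,0],0,0]]'

```text
t: 26.95
eef_pos: [408.8, -168.8, 224.0]
orientation: [2.397, 2.028, 0.005]
ft_force: [1.8, -0.9, 0.7]
width: 0.006
finger_force: 0.0
```

```bash
python3 - <<'E'
from h import *
s0=r.state();print(s0['t'],s0['eef_pos'])
p=cam('top');s=cam('scene')
for c,nm in ((p,'top'),(s,'scene')):
    for n in ['offcut_%s_mid'%k for k in N]+['lid_hinge','lid_edge','stay_pivot','stay_knob']:
        for d in r.place_of(n,c)[:2]: print(nm,n,np.round(d['point'],1),round(d['score'],2))
for c,nm in ((p,'top'),(s,'scene')):
    for d in r.outline_of('stay_knob',c)[:2]: print(nm,d['score'],d['box'],np.argwhere(d['pixels']).mean(0)[::-1])
a=cv2.resize(p['image'][110:270,190:390],(400,320));b=cv2.resize(s['image'][90:250,230:430],(400,320))
cv2.imwrite('pics/k.png',np.hstack([a,b])[:,:,::-1])
E
```

```text
26.95 [ 408.79659335 -168.79316488  223.96226011]
top offcut_batten_mid [241.8 200.1] 0.8
top offcut_rebate_mid [275.2 213. ] 0.6
top offcut_block_mid [252.5 203.1] 0.74
top offcut_block_mid [379.5 290.1] 0.58
top lid_hinge [257.5 144.9] 0.65
top lid_hinge [261.8 197.8] 0.3
top lid_edge [236.8 123.6] 0.85
top stay_knob [315.1 188.1] 0.67
scene offcut_batten_mid [335.9 160.6] 0.66
scene offcut_block_mid [290.2 325.3] 0.65
scene offcut_block_mid [365.8 295.4] 0.55
scene lid_hinge [338.2 160.8] 0.76
scene lid_edge [327.7  97.4] 0.66
scene stay_pivot [318.9 225.2] 0.79
scene stay_knob [341.2 200.9] 0.74
top 0.79 [297.6, 142.5, 323.5, 208.0] [302.47470817 179.17509728]
scene 0.68 [310.3, 158.3, 356.4, 219.8] [332.88888889 192.09053498]
scene 0.43 [257.8, 81.1, 359.5, 235.7] [326.4963083  168.77075455]
```

View pics/k.png

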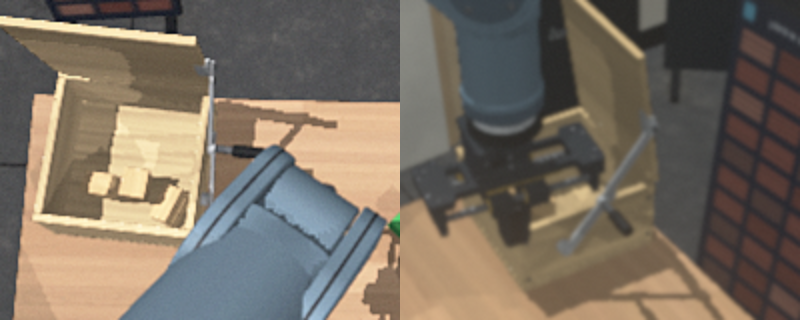

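The picture shows offcuts in the chest at about (241,201), (256,201) and (276,213) in top-picture pixels; the fourth may be hidden. The knob is at (311,186). I'll move above the knob to measure it and to look at the worktop.

```bash
python3 - <<'E'
from h import *
print(chest(34,-190), r.state()['q'])
plan([(520,-210,220,-10,48,0),(*chest(34,-190),200,-10,48,0)])
p=cam('scene')
for X in ([*chest(34,-160),110],[*chest(-28,-160),60],[*chest(-28,-118),60]): print(proj(p,X))
E
```

```text
[ 583.19 -159.93] [-0.47523489  0.27639839  0.90060528  2.11637606 -0.28293358  0.87057232
  0.4241604 ]
5 rows
[[[-0.008, 0.039, 0.001], 0.1, 0], [[-0.008, 0.039, 0.001], 0.1, 0], [[-0.008, 0.039, 0.001], 0.1, 0], [[0.03, 0.027, 0.01], 0.0, 0], [[0.03, 0.027, 0.01], 0.0, 0]]
[[343.25185915 204.29373659]]
[[320.77790454 225.80265227]]
[[314.23357958 215.29241941]]
```

carry_out --commands '[[[-0.008,0.039,0],0,30],[[-0.008,0.039,0],0,50],[[-0.008,0.039,0],0,50],[[0.03,0.027,0.01],0,50],[[0.03,0.027,0.01],0,50],[[0,0,0],0,50],[[0,0,0],0,50]]'

```text
t: 28.9
eef_pos: [583.5, -160.0, 202.0]
orientation: [-2.397, -2.03, 0.003]
ft_force: [-0.7, -0.3, 0.7]
width: 0.501
finger_force: 0.0
```

```bash
python3 - <<'E'
from h import *
s0=r.state();print(s0['t'],s0['eef_pos'])
p=cam('wrist');t=cam('top');s=cam('scene');save(p,'w4')
L={}
for c,nm in ((p,'wrist'),(t,'top'),(s,'scene')):
    for n in ['stay_pivot','stay_knob','lid_hinge']:
        for d in r.place_of(n,c)[:2]:
            print(nm,n,np.round(d['point'],1),round(d['score'],2)); L.setdefault(n,[]).append((c,d['point']))
print({k:proj(p,[*chest(*v[:2]),v[2]]).round(1).tolist() for k,v in dict(knob=(34,-160,110),piv=(-28,-160,60),rimFR=(-100,-100,105),rimBR=(100,-100,105)).items()})
for k in L:
    if len(L[k])>1:
        X=tri(L[k]);d=X[:2]-C;print(k,X.round(),'chest',d@cx,d@cyv,X[2],[np.round(proj(c,X)[0]-u,1) for c,u in L[k]])
E
```

```text
28.9 [ 583.47743563 -160.03250549  202.01989584]
top stay_knob [315.1 186.4] 0.47
scene stay_pivot [321.3 224. ] 0.97
scene stay_knob [339.9 203.1] 0.62
scene lid_hinge [293.4 184.3] 0.74
scene lid_hinge [338.6 162.6] 0.59
{'knob': [[321.4, 165.6]], 'piv': [[258.5, 156.2]], 'rimFR': [[149.4, 86.7]], 'rimBR': [[406.6, 88.6]]}
stay_knob [ 581. -128.  116.] chest 26.624062322531433 -158.43166312453866 116.14944358368452 [array([-0.2,  0.4]), array([ 0.5, -0.1])]
lid_hinge [  31. -895.  983.] chest -384.59321231730706 -1007.1849947893363 983.3115203445393 [array([-99.5,  34.3]), array([-144.7,   56. ])]
```

View pics/w4.png

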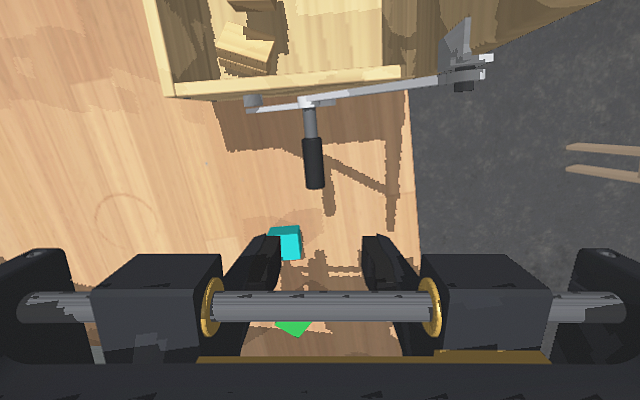

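The picture shows the knob from (311,138) to (316,187), the front-right rim corner at (165,95) and the back-right near (402,70). The chest yaw is a few degrees off my model, so I'll refit it.

```bash
python3 - <<'E'
from h import *
p=cam('wrist')
a=atz(p,(165,96),105)[:2];b=atz(p,(402,77),105)[:2];print('rim outer FR/BR-ish',a,b,np.degrees(np.arctan2(*(b-a)[::-1])),np.linalg.norm(b-a))
k1=atz(p,(311.5,139),112)[:2];k2=atz(p,(315.5,187),112)[:2];print('knob',k1,k2,np.degrees(np.arctan2(*(k1-k2)[::-1])),np.linalg.norm(k1-k2))
t=cam('top');s=cam('scene')
X=tri([(p,(314,163)),(t,(315,185.5)),(s,(342,203.5))]);print('knob',X,[proj(c,X).round(1) for c in (p,t,s)])
for d in r.outline_of('lid_edge',t)[:1]+r.outline_of('chest_floor',t)[:1]: print(d['box'],d['score'])
# chest rim corners in top picture
im=cv2.resize(t['image'][115:245,180:320],None,fx=5,fy=5,interpolation=cv2.INTER_CUBIC)[:600];cv2.imwrite('pics/tc.png',im[:,:,::-1])
E
```

```text
rim outer FR/BR-ish [476.18600532 -57.21456028] [661.1973959  -74.16022324] -5.233264213556421 185.7858179086994
knob [ 584.20758685 -108.31944449] [ 580.59176914 -147.74141542] 84.75944386033652 39.587446614474686
knob [ 584.62046147 -128.03492013  113.2709867 ] [array([[316.2, 163.4]]), array([[315.1, 185.9]]), array([[341.5, 203.4]])]
[190.8, 116.5, 248.9, 143.5] 0.69
[188.9, 117.0, 306.7, 233.3] 0.62
```

View pics/tc.png

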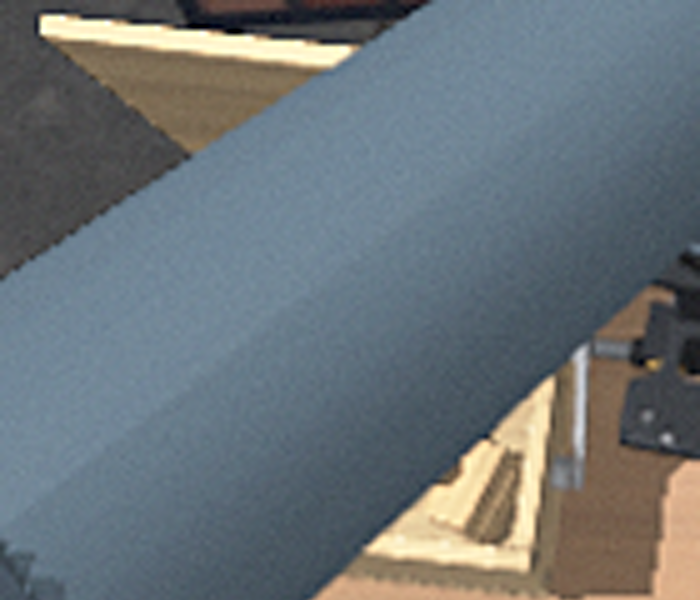

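```bash
cat >> h.py <<'E'
C=np.array([584.5,33.2]); _y=np.radians(-5.2); cx=np.array([np.cos(_y),np.sin(_y)]); cyv=np.array([-np.sin(_y),np.cos(_y)])
E
python3 - <<'E'
from h import *
s=cam('scene')
print(proj(s,[[*chest(13.7,-161),112],[*chest(-48.5,-161),61]]))
p=cam('wrist')
for z in (160,200,240):
    d=atz(p,(463,92),z)[:2]-C; print('bolt',z,d@cx,d@cyv)
plan([(582.3,-136.5,202,-5.2,20,50),(582.3,-136.5,94,None,30,50)])
E
```

```text
[[341.24326956 203.98353866]
 [319.54628522 227.09146605]]
bolt 160 108.42491841122427 -115.90726548711882
bolt 200 90.0773426541826 -116.86660165104139
bolt 240 71.7297668971408 -117.82593781496398
6 rows
[[[0.012, -0.003, 0.0], -2.2, 50], [[0.012, -0.002, 0.0], -2.2, 50], [[0.0, 0.0, 0.027], 0.0, 50], [[0.0, 0.0, 0.027], 0.0, 50], [[0.0, 0.0, 0.027], 0.0, 50], [[0.0, 0.0, 0.027], 0.0, 50]]
```

carry_out --commands '[[[0.012,-0.002,0],-2.2,50],[[0.012,-0.002,0],-2.2,50],[[0,0,0.02],0,50],[[0,0,0.02],0,50],[[0,0,0.02],0,50],[[0,0,0.02],0,50],[[0,0,0],0,50]]'

```text
t: 30.55
eef_pos: [581.5, -134.1, 120.4]
orientation: [-2.314, -2.12, 0.004]
ft_force: [0.2, 0.7, -0.3]
width: 0.495
finger_force: 0.0
```

carry_out --commands '[[[0,0,0.015],0,50],[[0,0,0.013],0,50],[[0,0,0],0,50],[[0,0,0],0,50]]'

```text
t: 30.95
eef_pos: [583.0, -136.4, 94.7]
orientation: [2.319, 2.119, -0.001]
ft_force: [0.6, 0.4, 0.1]
width: 0.502
finger_force: 0.0
```

```bash
python3 - <<'E'
from h import *
p=cam('wrist');save(p,'w5');print(r.state()['eef_pos'])
E
```

```text
[ 583.29668854 -136.49192515   95.0705772 ]
```

View pics/w5.png

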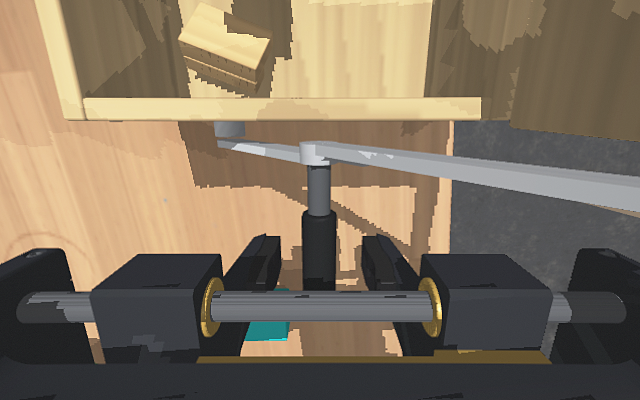

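The picture shows the knob at (319,250), centred between the fingers. Before unlocking, a quick check for pale offcuts still on the worktop.

```bash
python3 - <<'E'
from h import *
for c in ('top','scene'):
    p=cam(c)
    for k in N:
        for d in r.outline_of('offcut_%s_mid'%k,p)[:4]:
            u=np.argwhere(d['pixels']).mean(0)[::-1]; print(c,k,round(d['score'],2),p['image'][d['pixels']].mean(0).astype(int),u.round(),((atz(p,u,15)[:2]-C)@np.c_[cx,cyv]).round())
E
```

```text
top batten 0.19 [160 145 117] [229. 131.] [174. 110.]
top rebate 0.75 [190 167 128] [276. 212.] [-46. -56.]
top block 0.69 [ 58 114  68] [378. 291.] [-224. -355.]
top block 0.64 [ 58 109  64] [394. 221.] [ -33. -380.]
top block 0.5 [ 56 132 132] [354. 216.] [ -33. -271.]
top dowel 0.4 [192 168 129] [275. 213.] [-49. -55.]
scene batten 0.6 [164 139 102] [289. 187.] [-27.  65.]
scene square 0.3 [132 117  90] [299. 184.] [ 4. 61.]
scene block 0.75 [167 143 104] [298. 193.] [-17.  30.]
scene block 0.65 [ 67 108  64] [369. 297.] [ -35. -377.]
scene block 0.64 [ 78 109  68] [292. 323.] [-224. -355.]
scene dowel 0.23 [114 102  80] [321. 127.] [198. 288.]
```

carry_out --commands '[[[0,0,0],0,0],[[0,0,0],0,0],[[0,0,0],0,0],[[0,0,0],0,0],[[0,0,0],0,0],[[0,0,0],0,0]]' --force 25

```text
t: 32.3
eef_pos: [582.8, -136.3, 94.6]
orientation: [2.32, 2.119, -0.001]
ft_force: [-0.6, 0.6, -0.7]
width: 0.148
finger_force: 24.7
```

carry_out --commands '[[[0,-0.004,-0.005],0,0],[[0,-0.0045,-0.0045],0,0],[[0,0,0],0,0]]'

```text
t: 32.6
eef_pos: [570.9, -135.1, 102.9]
orientation: [-2.317, -2.115, 0.006]
ft_force: [-5.1, -0.2, -13.6]
width: 0.148
finger_force: 25.7
```

carry_out --commands '[[[0,-0.004,-0.004],0,0],[[0,-0.005,-0.004],0,0],[[0,0,0],0,0]]'

```text
t: 32.9
eef_pos: [560.0, -134.0, 109.9]
orientation: [-2.315, -2.112, 0.01]
ft_force: [-7.8, -1.5, -17.8]
width: 0.149
finger_force: 26.1
```

```bash
python3 - <<'E'
from h import *
p=cam('wrist');s=cam('scene');cv2.imwrite('pics/u.png',np.hstack([cv2.resize(p['image'][90:340,150:500],(420,300)),cv2.resize(s['image'][60:260,250:400],(225,300))])[:,:,::-1]);st=r.state();print(st['eef_pos'],st['ft_force'],st['width'])
E
```

```text
[ 560.1145734  -133.98619331  109.82924411] [ -8.30045816  -1.08249174 -17.82819377] 0.15101482033692287
```

View pics/u.png

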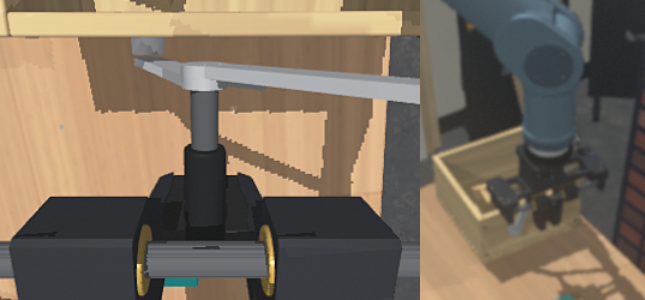

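carry_out --commands '[[[0,-0.005,-0.002],0,0],[[0,-0.005,-0.002],0,0],[[0,0,0],0,0],[[0,0,0],0,0]]'

```text
t: 33.4
eef_pos: [551.1, -133.2, 114.0]
orientation: [-2.316, -2.114, 0.008]
ft_force: [-7.7, -2.9, -24.1]
width: 0.155
finger_force: 26.6
```

```bash
python3 - <<'E'
from h import *
st=r.state();d=st['eef_pos'][:2]-C;x,z=d@cx+48.5,st['eef_pos'][2]+17-61;print(x,z,np.hypot(x,z),np.degrees(np.arctan2(z,x)),st['ft_force'])
for c in ('scene','top'):
    s=cam(c)
    for n in ('lid_edge','stay_knob'):print(c,n,[(np.round(d['point'],1),round(d['score'],2)) for d in r.place_of(n,s)[:1]])
E
```

```text
30.340706461682604 70.03855749676472 76.32796345260108 66.57773689965312 [ -7.69771835  -2.92473889 -24.08553596]
scene lid_edge []
scene stay_knob [(array([328.5, 201.4]), 0.61)]
top lid_edge [(array([239.2, 136.4]), 0.74)]
top stay_knob []
```

carry_out --commands '[[[0,0,0],0,50],[[0,0,0],0,50],[[0,0,0],0,50],[[0,0,0],0,50],[[0,0,-0.02],0,50],[[0,0,-0.045],0,50],[[0,0,-0.045],0,20],[[0,0,-0.045],0,0]]'

```text
t: 34.5
eef_pos: [556.1, -134.1, 273.8]
orientation: [2.318, 2.117, 0.002]
ft_force: [0.3, 0.2, 0.3]
width: 0.342
finger_force: 0.0
```

carry_out --commands '[[[0,0,-0.045],0,0],[[0,0,-0.04],0,0],[[0,0,0],0,0]]'

```text
t: 34.8
eef_pos: [558.6, -135.4, 362.6]
orientation: [2.313, 2.112, 0.012]
ft_force: [0.4, 1.0, 1.4]
width: 0.073
finger_force: 0.0
```

```bash
python3 - <<'E'
from h import *
st=r.state();print(st['eef_pos'],st['ft_force'],st['width'])
t=cam('top');s=cam('scene');w=cam('wrist')
H=lambda th,y,rr=205,o=0:[*chest(100-rr*np.cos(th)+o*np.sin(th),y),110+rr*np.sin(th)+o*np.cos(th)]
for c,nm in((t,'top'),(s,'scene'),(w,'wrist')):
    for n in ('lid_edge','stay_knob','stay_pivot'):
        print(nm,n,[(np.round(d['point'],1),round(d['score'],2)) for d in r.place_of(n,c)[:1]])
    print({a:proj(c,H(np.radians(a),0))[0].round(1).tolist() for a in (80,77,74,71,68,65)}, {a:proj(c,[*chest(-48.5+80*np.cos(np.radians(a)),-161),61+80*np.sin(np.radians(a))])[0].round(1).tolist() for a in (39,50,60,70,80)})
print(chest(125,-130),chest(125,0)); plan([(*chest(125,-140),345,40,48,0),(*chest(125,0),345,84.8,48,0)])
cv2.imwrite('pics/v.png',np.hstack([cv2.resize(t['image'][90:250,180:380],(400,320)),cv2.resize(s['image'][60:260,230:430],(320,320))])[:,:,::-1])
E
```

```text
[ 558.60991737 -135.35101256  362.5972534 ] [0.42175959 1.0127371  1.42397462] 0.073149128798593
top lid_edge []
top stay_knob []
top stay_pivot []
{80: [237.3, 128.1], 77: [236.7, 133.3], 74: [236.2, 138.6], 71: [235.7, 143.9], 68: [235.3, 149.2], 65: [235.1, 154.5]} {39: [315.2, 186.5], 50: [314.6, 189.5], 60: [314.0, 193.1], 70: [313.3, 197.6], 80: [312.6, 202.6]}
scene lid_edge [(array([322. , 100.6]), 0.87)]
scene stay_knob [(array([331.6, 198.9]), 0.64)]
scene stay_pivot []
{80: [327.4, 99.2], 77: [323.6, 101.1], 74: [319.9, 103.1], 71: [316.3, 105.4], 68: [312.7, 107.7], 65: [309.2, 110.3]} {39: [341.2, 204.2], 50: [337.5, 202.4], 60: [333.5, 201.5], 70: [328.9, 201.4], 80: [324.1, 202.2]}
wrist lid_edge []
wrist stay_knob [(array([314.6, 165.4]), 0.76)]
wrist stay_pivot []
{80: [467.5, -78.2], 77: [445.9, -75.6], 74: [424.8, -72.5], 71: [404.5, -68.9], 68: [385.0, -65.0], 65: [366.5, -60.7]} {39: [340.3, 161.8], 50: [332.7, 163.2], 60: [324.0, 164.2], 70: [314.1, 165.0], 80: [303.3, 165.5]}
[ 697.2033144  -107.59404434] [708.98554983  21.87092748]
12 rows
[[[0.005, 0.023, 0.002], -7.5, 0], [[0.002, 0.024, 0.002], -7.5, 0], [[-0.001, 0.024, 0.002], -7.5, 0], [[-0.004, 0.023, 0.002], -7.5, 0], [[-0.007, 0.022, 0.002], -7.5, 0], [[-0.01, 0.021, 0.002], -7.5, 0], [[0.016, 0.017, -0.0], -7.5, 0], [[0.014, 0.019, -0.0], -7.5, 0]]
[[[0.012, 0.02, -0.0], -7.5, 0], [[0.009, 0.022, -0.0], -7.5, 0], [[0.006, 0.023, -0.0], -7.5, 0], [[0.003, 0.023, -0.0], -7.5, 0]]
```

View pics/v.png

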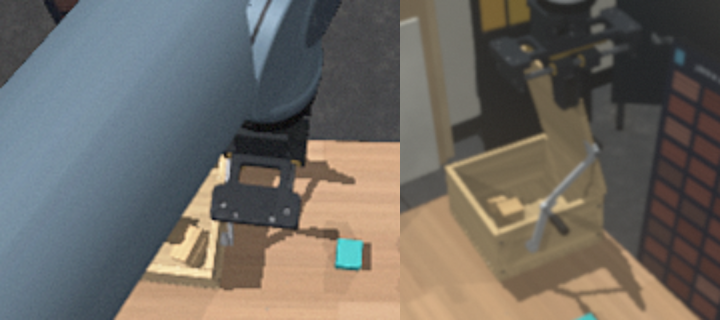

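The picture shows the knee past centre (knob at scene (331,199), swing about 69°) and the lid at about 76°, so the stay is unlocked. I'll go behind the lid.

carry_out --commands '[[[0.005,0.023,0],-7.5,0],[[0.002,0.024,0],-7.5,0],[[-0.001,0.024,0],-7.5,0],[[-0.004,0.023,0],-7.5,0],[[-0.007,0.022,0],-7.5,0],[[-0.01,0.021,0],-7.5,0],[[0.016,0.017,0],-7.5,0],[[0.014,0.019,0],-7.5,0]]'

```text
t: 36.2
eef_pos: [701.6, -69.8, 355.4]
orientation: [-0.944, -2.996, 0.002]
ft_force: [-0.1, 0.5, -0.0]
width: 0.004
finger_force: 0.0
```

carry_out --commands '[[[0.012,0.02,0],-7.5,0],[[0.009,0.022,0],-7.5,0],[[0.006,0.023,0],-7.5,0],[[0.003,0.023,0],-7.5,0],[[0,0,0],0,0],[[0,0,0],0,0]]'

```text
t: 36.8
eef_pos: [709.5, 23.7, 355.8]
orientation: [-0.146, -3.138, 0.002]
ft_force: [-0.5, -0.3, -0.2]
width: 0.001
finger_force: 0.0
```

```bash
cat >> h.py <<'E'
def lidplan(ths, rr=185, half=9, gap=0, y=0):
    """successive tool shifts (tool x,z mm) with TCP following lid outer face"""
    s=r.state(); M=R.from_rotvec(s['orientation']).as_matrix(); P=np.array(s['eef_pos'])
    print('now chest',((P[:2]-C)@np.c_[cx,cyv]).round(1),P[2].round(1),'toolx.cx',(M[:2,0]@cx).round(3),'F',np.round(s['ft_force'],1))
    for a in ths:
        t=np.radians(a); X=100-rr*np.cos(t)+(5+gap)*np.sin(t)+half; Zz=110+rr*np.sin(t)+(5+gap)*np.cos(t)
        T=np.array([*chest(X,y),Zz]); d=M.T@(T-P); print(a,'TCP chest',round(X),round(Zz),'tool',d.round(0)); P=T
E
python3 - <<'E'
from h import *
lidplan([79,74,70,66,62,58,54,50,46,42,38])
E
```

```text
now chest [125.4   1.9] 355.8 toolx.cx -1.0 F [-0.5 -0.3 -0.2]
79 TCP chest 79 293 tool [47. -2. 63.]
74 TCP chest 63 289 tool [16. -0.  3.]
70 TCP chest 50 286 tool [12. -0.  4.]
66 TCP chest 38 281 tool [12. -0.  5.]
62 TCP chest 27 276 tool [12. -0.  5.]
58 TCP chest 15 270 tool [11. -0.  6.]
54 TCP chest 4 263 tool [11. -0.  7.]
50 TCP chest -6 255 tool [10. -0.  8.]
46 TCP chest -16 247 tool [10. -0.  8.]
42 TCP chest -25 238 tool [ 9. -0.  9.]
38 TCP chest -34 228 tool [ 9. -0. 10.]
```

carry_out --commands '[[[0,0,0.03],0,0],[[0,0,0.033],0,0],[[0.012,0,0],0,0],[[0.012,0,0],0,0],[[0.012,0,0],0,0],[[0.008,0,0],0,0],[[0,0,0],0,0]]'

```text
t: 37.5
eef_pos: [665.2, 26.8, 293.5]
orientation: [0.147, 3.138, -0.001]
ft_force: [-0.8, -0.3, -0.1]
width: 0.002
finger_force: 0.0
```

```bash
python3 - <<'E'
from h import *
lidplan([76,72,68])
w=cam('wrist');o=ray(w,(320,200))[0];print('cam',(o[:2]-C)@np.c_[cx,cyv],o[2])
s=cam('scene');print([(d['point'],d['score']) for d in r.place_of('lid_edge',s)[:1]])
E
```

```text
now chest [81.   0.9] 293.5 toolx.cx -1.0 F [-0.8 -0.3 -0.1]
76 TCP chest 69 291 tool [12. -1.  3.]
72 TCP chest 57 287 tool [13. -0.  3.]
68 TCP chest 44 283 tool [12. -0.  4.]
cam [7.23391722 0.79653034] 440.17570253978755
[([321.1, 102.4], 0.89)]
```

carry_out --commands '[[[0.006,0,0.001],0,0],[[0.006,0,0.002],0,0],[[0.006,0,0.002],0,0],[[0.006,0,0.002],0,0],[[0.006,0,0.002],0,0],[[0.006,0,0.002],0,0],[[0,0,0],0,0]]'

```text
t: 38.35
eef_pos: [628.8, 31.6, 281.8]
orientation: [-0.142, -3.137, 0.0]
ft_force: [-0.6, -1.3, 0.4]
width: 0.007
finger_force: 0.1
```

```bash
python3 - <<'E'
from h import *
lidplan([64,60,56,52,48,44])
s=cam('scene');print([(d['point'],d['score']) for d in r.place_of('lid_edge',s)[:1]])
H=lambda th,y,rr=205:[*chest(100-rr*np.cos(th),y),110+rr*np.sin(th)]
print({a:proj(s,H(np.radians(a),0))[0].round(0).tolist() for a in (76,72,68,65,62)})
E
```

```text
now chest [44.3  2.4] 281.8 toolx.cx -1.0 F [-0.6 -1.3  0.4]
64 TCP chest 32 278 tool [12. -2.  3.]
60 TCP chest 21 273 tool [12.  0.  6.]
56 TCP chest 10 266 tool [11.  0.  7.]
52 TCP chest -1 259 tool [11.  0.  7.]
48 TCP chest -11 251 tool [10.  0.  8.]
44 TCP chest -21 242 tool [10.  0.  9.]
[([309.7, 108.9], 0.71)]
{76: [322.0, 102.0], 72: [318.0, 105.0], 68: [313.0, 108.0], 65: [309.0, 110.0], 62: [306.0, 113.0]}
```

The lid is following (about 66°). I'll carry on around the arc.

carry_out --commands '[[[0.006,-0.001,0.002],0,0],[[0.006,0,0.002],0,0],[[0.006,0,0.003],0,0],[[0.006,0,0.003],0,0],[[0.006,0,0.003],0,0],[[0.006,0,0.004],0,0],[[0.005,0,0.004],0,0],[[0.005,0,0.004],0,0]]'

```text
t: 39.25
eef_pos: [583.4, 34.6, 256.8]
orientation: [-0.142, -3.138, 0.001]
ft_force: [0.2, 1.5, 0.7]
width: 0.003
finger_force: 0.6
```

carry_out --commands '[[[0.005,0,0.004],0,0],[[0.005,0,0.004],0,0],[[0.005,0,0.004],0,0],[[0.005,0,0.0045],0,0],[[0,0,0],0,0]]'

```text
t: 39.75
eef_pos: [563.0, 36.5, 239.8]
orientation: [-0.142, -3.137, 0.001]
ft_force: [-1.0, -0.2, -0.4]
width: 0.005
finger_force: 0.0
```

```bash
python3 - <<'E'
from h import *
lidplan([42,38,34,30,26,22,18,14])
s=cam('scene');print([(d['point'],d['score']) for d in r.place_of('lid_edge',s)[:1]])
H=lambda th,y,rr=205:[*chest(100-rr*np.cos(th),y),110+rr*np.sin(th)]
print({a:proj(s,H(np.radians(a),0))[0].round(0).tolist() for a in (60,54,50,46,42)})
E
```

```text
now chest [-21.7   1.3] 239.8 toolx.cx -1.0 F [-1.  -0.2 -0.4]
42 TCP chest -25 238 tool [ 3. -1.  2.]
38 TCP chest -34 228 tool [ 9.  0. 10.]
34 TCP chest -42 218 tool [ 8.  0. 10.]
30 TCP chest -49 207 tool [ 7.  0. 11.]
26 TCP chest -55 196 tool [ 6.  0. 11.]
22 TCP chest -61 184 tool [ 6.  0. 12.]
18 TCP chest -65 172 tool [ 5.  0. 12.]
14 TCP chest -69 160 tool [ 4.  0. 12.]
[([286.2, 131.4], 0.63)]
{60: [304.0, 115.0], 54: [297.0, 121.0], 50: [293.0, 125.0], 46: [290.0, 130.0], 42: [286.0, 134.0]}
```

carry_out --commands '[[[0.004,0,0.004],0,0],[[0.005,0,0.005],0,0],[[0.004,0,0.005],0,0],[[0.004,0,0.005],0,0],[[0.004,0,0.005],0,0],[[0.004,0,0.005],0,0],[[0.003,0,0.006],0,0],[[0.003,0,0.006],0,0]]'

```text
t: 40.65
eef_pos: [532.8, 39.2, 199.1]
orientation: [-0.142, -3.138, 0.001]
ft_force: [-0.3, -0.0, 1.9]
width: 0.005
finger_force: 0.3
```

carry_out --commands '[[[0.003,0,0.006],0,0],[[0.003,0,0.006],0,0],[[0.003,0,0.006],0,0],[[0.002,0,0.006],0,0],[[0.002,0,0.006],0,0],[[0.002,0,0.006],0,0],[[0,0,0],0,0]]'

```text
t: 41.35
eef_pos: [517.5, 40.5, 162.7]
orientation: [-0.142, -3.137, 0.001]
ft_force: [-1.2, -0.8, 0.3]
width: 0.004
finger_force: 0.0
```

```bash
python3 - <<'E'
from h import *
lidplan([14,10,6,3,0])
s=cam('scene');print([(d['point'],d['score']) for d in r.place_of('lid_edge',s)[:1]])
H=lambda th,y,rr=205:[*chest(100-rr*np.cos(th),y),110+rr*np.sin(th)]
print({a:proj(s,H(np.radians(a),0))[0].round(0).tolist() for a in (30,20,14,10,0)})
print([(d['point'],d['score']) for d in r.place_of('stay_knob',s)[:1]])
E
```

```text
now chest [-67.4   1.2] 162.7 toolx.cx -1.0 F [-1.2 -0.8  0.3]
14 TCP chest -69 160 tool [ 2. -1.  3.]
10 TCP chest -72 147 tool [ 3.  0. 13.]
6 TCP chest -74 134 tool [ 2.  0. 13.]
3 TCP chest -75 125 tool [ 1.  0. 10.]
0 TCP chest -76 115 tool [ 1.  0. 10.]
[([270.2, 166.5], 0.58)]
{30: [278.0, 148.0], 20: [273.0, 161.0], 14: [272.0, 168.0], 10: [271.0, 172.0], 0: [271.0, 183.0]}
[([296.0, 223.6], 0.6)]
```

carry_out --commands '[[[0.001,0,0.006],0,0],[[0.001,0,0.006],0,0],[[0.001,0,0.006],0,0],[[0.001,0,0.006],0,0],[[0.001,0,0.005],0,0],[[0,0,0.005],0,0],[[0,0,0.004],0,0],[[0,0,0],0,0]]'

```text
t: 42.3
eef_pos: [513.0, 40.9, 125.0]
orientation: [-0.142, -3.138, 0.001]
ft_force: [-0.6, -0.3, -0.3]
width: -0.002
finger_force: 0.0
```

carry_out --commands '[[[0,0,0.003],0,0],[[0,0,0.003],0,0],[[0,0,0.002],0,0],[[0,0,0],0,0]]'

```text
t: 42.7
eef_pos: [513.3, 40.9, 117.4]
orientation: [-0.142, -3.138, 0.001]
ft_force: [-0.4, 0.5, 0.4]
width: 0.002
finger_force: 0.0
```

carry_out --commands '[[[0,0,0.002],0,0],[[0,0,0.0015],0,0],[[0,0,0],0,0]]'

```text
t: 43.0
eef_pos: [513.6, 41.0, 115.3]
orientation: [0.143, 3.138, 0.001]
ft_force: [-4.4, 0.2, 16.2]
width: 0.006
finger_force: 8.0
```

carry_out --commands '[[[0,0,0.001],0,0],[[0,0,0.001],0,0],[[0,0,0],0,0]]'

```text
t: 43.3
eef_pos: [513.6, 41.0, 115.0]
orientation: [0.143, 3.138, 0.002]
ft_force: [-11.5, -1.7, 37.8]
width: 0.005
finger_force: 18.9
```

carry_out --commands '[[[0,0,-0.01],0,0],[[0,0,-0.03],0,0],[[0,0,-0.045],0,0],[[0,0,-0.045],0,0],[[0.045,0,0],0,0],[[0.045,0,0],0,0],[[0,0,0],0,0]]'

```text
t: 44.0
eef_pos: [417.8, 49.1, 241.1]
orientation: [-0.14, -3.133, -0.001]
ft_force: [-0.5, 0.7, 1.1]
width: 0.003
finger_force: 0.0
```

```bash
python3 - <<'E'
from h import *
s=cam('scene');t=cam('top')
print([(d['point'],d['score']) for d in r.place_of('lid_edge',s)[:1]],proj(s,[*chest(-105,0),110]),[(d['point'],d['score']) for d in r.place_of('sample_pot_mid',s)[:1]],r.state()['t'],r.state()['ft_force'])
cv2.imwrite('pics/end.png',np.hstack([cv2.resize(t['image'][110:310,210:440],(400,348)),cv2.resize(s['image'][120:360,240:440],(290,348))])[:,:,::-1])
E
```

```text
[([268.3, 181.4], 0.88)] [[271.16730726 183.14065194]] [([338.5, 333.6], 0.63)] 44.2 [ 0.7374452  -0.50875781  0.31513457]
```

View pics/end.png

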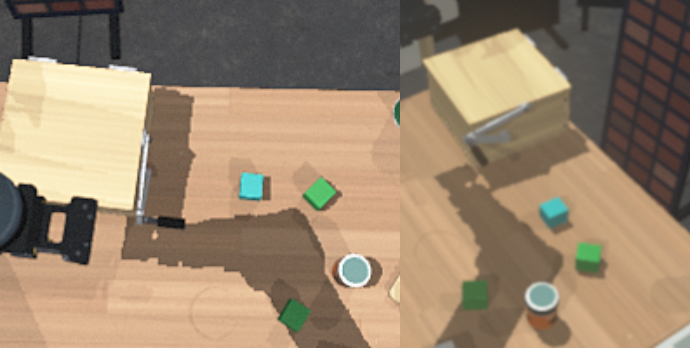

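The picture shows the lid shut flat with the stay folded. The worktop has no pale offcuts, and the pot (scene (338,334)) and the green and turquoise blocks haven't moved.

```bash
python3 -c "
from plant import r
print(r.hand_in())"
```

```text
the job is handed in; nothing more can be done
None
```

I put all four offcuts present (dowel, batten, rebate and block) in the chest, unlocked the stay, shut the lid slowly and handed the job in at about 44 s. I did not see the dowel again after releasing it inside the chest, and the lid was pressed with about 38 N (limit 40 N) to confirm it was shut.

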